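Reload a bench demagnetiser and lock its tray with the index plunger

TASK

The steel pieces lying on the bench beside the demagnetiser (a cold chisel, and whichever of two bolts and an air coupler are there) have picked up magnetism and are to go through it. Switch the field off by turning the dial on top fully anticlockwise, pull up the sprung index plunger and twist it into its rest notch so that it stays up by itself, draw the tray right out and lay all those pieces in it. Then push the tray fully home, twist the plunger back so that its pin drops and locks the tray, and turn the dial fully clockwise; the field must never be on while the pin is raised, and the tape roll and abrasive block lying near the pieces stay where they are.

Things in the scene. Friction and masses are not known exactly. Their poses are not given: they have to be found in the camera images.
- demag: Bench demagnetiser, fixed. Origin on the bench under its middle, z up, -x its front. Black base x -150..120, y -115..147 mm, a low bed (32 mm high) in front; grey coil housing x -60..115, y -115..146 mm, top 105 mm above the bench, tunnel ceiling at 70 mm. On the housing's top stand the dial (x 5, y -40 mm) and the plunger (x 0, y 112 mm).
- dial (a joint): Field dial, rad: 0 = off, the anticlockwise end stop (seen from above); grows clockwise to 1.8 = full field, the clockwise end stop. Friction (0.03 N m) holds it where it is left. The field counts as on above 0.2.
- dial_grip (a point): On the dial's vertical axis, in its black bar grip, 156 mm above the bench. The bar is 42 mm long, 14 thick, 32 high (top 7 mm above this point) and lies along this frame's x axis, which turns with the dial; at 0 it is parallel to the machine's x axis.
- plunger (a joint): Lift of the index plunger, m: 0 = pin down in the hole of the plate beside the tray, locking it; stop at 0.0165. A spring pulls it down (5 N at 0, 10 N at 0.012). The pin is clear of the tray above 0.0075.
- plunger_twist (a joint): Twist of the plunger, rad, growing anticlockwise seen from above: 0 = over its deep slot (can go down), stop at 1.25. It twists only when lifted above 0.0125 m. From 0.3 to 1.0 rad it would sit on a land at lift 0.0125; past 1.15 it drops into the rest notch and stays, at lift about 0.010. To undo: lift above 0.0125, twist back to 0, let down. Turns easily, stays where left.
- plunger_grip (a point): On the plunger's vertical axis, middle of its black T-bar, 150 mm above the bench when down. The bar is 52 mm long, 14 thick, 26 high (13 above and below this point) and lies along this frame's x axis, which turns with the twist; at twist 0 it is parallel to the machine's x axis. The steel collar under it (34 mm across) ends 25 mm below this point.
- tray (a joint): How far the tray is out, m: 0 = fully home, 0.130 = right out, at its stop. It slides along the machine's -x axis (2 N friction) and stays where it is left. With the pin down it has 2 mm of play. The pin drops in only when the tray is home within 2 mm.
- tray_pull (a point): On the tray's upright black pull, 80 mm above the bench, 18 mm below the pull's top; axes as the machine's. The pull is 14 mm thick along x, 24 mm wide along y, and free down to the front plate 43 mm below this point; the housing is 13 mm behind it when the tray is home.
- tray_floor (a point): Middle of the tray's inner floor, 30 mm above the bench, axes as the machine's. White open tray, inside 115 mm (x) by 190 mm (y), walls 4 mm thick and 24 mm high. Right out it lies wholly in front of the housing, home wholly inside; pieces reaching over 40 mm above its floor would strike the housing.
- chisel: Cold chisel of dark steel, 169 mm long along its y axis, round shank 15 mm in diameter on the +y side, flat blade 20 mm wide towards -y; origin in the middle of its underside, z up as it lies at the start. 0.19 kg.
- bolt_a: Steel bolt with its nut, 68 mm long along its y axis, about 21 mm across the hexagons; origin in the middle of its underside. 0.09 kg. May be absent.
- bolt_b: Stouter steel bolt without nut, 64 mm long along its y axis, 24 x 21 mm across; origin in the middle of its underside. 0.12 kg. May be absent.
- coupler: Steel quick-release air coupler, a round body 60 mm long along its y axis and 25 mm in diameter; origin in the middle of its underside. 0.07 kg. May be absent.
- tape_roll: Roll of black tape, 64 mm across and 20 mm high, lying flat to the robot's right; leave it alone. Origin under its middle. Behind it stands a fixed parts cabinet 272 mm high (near corner about x 0.53, y -0.25; its low open drawer reaches to x 0.50, y -0.22), between the machine and the pieces on the right.
- abrasive_block: Grey abrasive block with a red top, 50 x 90 x 34 mm, lying to the left of the machine; leave it alone. Origin under its middle.

How it is judged:
On the way, in this order (a step that is already met when the one before it is completed fails the run):
1. The field dial is turned fully anticlockwise, to off (value of joint dial below 0.08 rad), for 0.2 s.
2. The plunger rests in its notch, pin raised, with nothing holding it (value of joint plunger above 0.008 m and value of joint plunger_twist above 1 rad and contact force between the fingers and plunger_twist below 0.3 N), for 0.4 s.
3. The tray is drawn right out (value of joint tray above 0.125 m), for 0.2 s.
4. All the steel pieces present lie in the drawn-out tray (x of chisel in the frame of tray_floor between -0.056 and 0.056 m and y of chisel in the frame of tray_floor between -0.094 and 0.094 m and z of chisel in the frame of tray_floor between -0.006 and 0.03 m and x of bolt_a in the frame of tray_floor between -0.056 and 0.056 m and y of bolt_a in the frame of tray_floor between -0.094 and 0.094 m and z of bolt_a in the frame of tray_floor between -0.006 and 0.03 m and x of bolt_b in the frame of tray_floor between -0.056 and 0.056 m and y of bolt_b in the frame of tray_floor between -0.094 and 0.094 m and z of bolt_b in the frame of tray_floor between -0.006 and 0.03 m and x of coupler in the frame of tray_floor between -0.056 and 0.056 m and y of coupler in the frame of tray_floor between -0.094 and 0.094 m and z of coupler in the frame of tray_floor between -0.006 and 0.03 m and value of joint tray above 0.1 m), for 0.3 s.
5. The tray is fully home (value of joint tray below 0.005 m), for 0.2 s.
6. The pin has dropped and locks the tray (value of joint tray below 0.004 m and value of joint plunger below 0.003 m and value of joint plunger_twist below 0.25 rad), for 0.2 s.
At the end, for the whole second after the job is handed in: The dial is within 0.1 rad of its clockwise end stop, the tray is within 4 mm of home, the plunger is twisted back (below 0.25 rad) with its pin down (lift below 3 mm), and every steel piece present lies on the tray's floor inside its walls (all of step 6 and value of joint dial above 1.7 rad and x of chisel in the frame of tray_floor between -0.056 and 0.056 m and y of chisel in the frame of tray_floor between -0.094 and 0.094 m and z of chisel in the frame of tray_floor between -0.006 and 0.03 m and x of bolt_a in the frame of tray_floor between -0.056 and 0.056 m and y of bolt_a in the frame of tray_floor between -0.094 and 0.094 m and z of bolt_a in the frame of tray_floor between -0.006 and 0.03 m and x of bolt_b in the frame of tray_floor between -0.056 and 0.056 m and y of bolt_b in the frame of tray_floor between -0.094 and 0.094 m and z of bolt_b in the frame of tray_floor between -0.006 and 0.03 m and x of coupler in the frame of tray_floor between -0.056 and 0.056 m and y of coupler in the frame of tray_floor between -0.094 and 0.094 m and z of coupler in the frame of tray_floor between -0.006 and 0.03 m); the robot touches nothing.
It fails at once if The field is on (dial above 0.2) while the plunger's pin is raised by more than 5 mm (value of joint dial above 0.2 rad and value of joint plunger above 0.005 m).
It fails at once if The tape roll or the abrasive block is moved by more than 30 mm (distance of any of tape_roll, abrasive_block from where it was at the start of the episode above 0.03 m).
Of bolt_a, bolt_b, coupler only 1 to 3 are there at a start; the rules pass over those that are not, and their reading is None.
At some moment in a run one of chisel may be knocked a few centimetres aside while the robot is not near it.
Once in a run the grip may slacken for a moment while it holds something.
It also fails if it takes over 210 s, if anything falls off the work surface, if the arm or the gripper's body presses on something with over 40 N, if the wrist force passes 120 N, or if a joint passes its speed limit or range.

ROBOT

A 6-joint arm with a two-finger parallel gripper is mounted at the origin on the work surface; the furniture and walls round the work are solid. World frame = base frame: x ahead of the robot, y to its left, z up, the work surface at z = 0. Lengths are in m, angles in rad, forces in N, time in s.
With the tool pointing down it reaches from about 0.3 to 0.875 m from the base axis. Payload 4.2 kg.
Tool frame: the origin (TCP) lies at the very end of the fingers, on their centre line; the grasp point (between the pads) lies 19 mm behind it; z points along the fingers, y is the direction in which the jaws open and shut (so a half turn about z gives the same grasp; the last joint's range is limited). The gripper opens to 85 mm and grips with 20 to 120 N. Pads are 22 mm wide; open, the fingers measure 114 mm over their backs; the gripper's body (76 mm by 85 mm) begins 54 mm behind the grasp point. The pads swing forward as they close: fully open they stand 13 mm farther back than shut.
Start: joints at [1.248, 0.32, 1.565, -0, 1.257, -0.02], TCP at [0.171, 0.549, 0.231] pointing down, gripper open.
Joint ranges: [-3.11, 3.11], [-0.84, 2.01], [0.21, 2.61], [-1.34, 4.49], [0.05, 2.63], [-2.56, 2.56]. Speed limits (rad/s): [2.57, 2.57, 3.14, 3.14, 3.14, 3.14].

INTERFACE

Orientations are given as a unit quaternion [x, y, z, w].
In Python, from workcell import * gives the robot as it stands.
- The arm moves only by the tool move_arm, never from a script. Its argument "rows" is a list of rows, each an object with "offset": the shift along the tool's x, y, z in mm, a list of three; "yaw": the turn about the tool's z in rad. A call has 1 to 20 rows; each row shifts and turns the pose as measured when the row begins, along the tool's axes as they then stand; what a row does not reach is not made up. A row lasts 1/12 s, in which the tool goes at most 41.7 mm and 7.16 degrees, less where a joint would pass 70% of its speed; a pose out of reach is approached as far as the arm can. A call with a gripper value outside its range is refused whole. "grip" is the finger opening in mm, from 0 to 85.4, set as the call begins (left out, the last holds). The fingers move at their own pace and stop on an object; "force" is the grip in N (left out, the last holds). Time passes only in rows, so rows that do not move let the fingers close. It gives the time, the measured TCP pose, the force and the opening at its end, in the units of the state.
- get_obs(): the state, without advancing time (a new reading comes with each control period).
- capture(name): name is "scene" or "top" or "wrist"; returns the picture (384x512x3 uint8, blue, green, red); there is no depth.
- camera_info(name): a dict with "fx", "fy", "cx", "cy" (pixels), "pose" (4x4, takes a point from camera to world coordinates). Camera axes: x right, y down, z forward; pixel columns grow to the right and rows downward; lengths in m; the calibration is good to about 2 mm. A picture is of the moment at which its call begins: read the wrist's pose just before it. camera_info takes no time and is no camera call; for the wrist camera it gives the pose at the moment of the call.
- finish_job(): hands the job in, once; it reports no verdict.
The state is a dict: "t": time; "q": joint angles; "qd": joint speeds; "tau": joint torques, N m; "eef_pos": TCP position; "ee_rot": TCP orientation; "force": force on the tool from outside, world axes, zero at the start; "ft_torque": the same for the moment, N m; "grip_width": finger opening in m.
Only numpy, scipy, OpenCV 4.12 (cv2) and the standard library are available. Lean on these libraries where they do the work, as an engineer would, in place of code of your own. Each camera call takes 0.05 s, during which the arm holds its last target. There are 200 camera calls.

## Working session

There is one attempt and no reset: what is moved stays moved. The work goes in short steps, Python scripts to look and compute and a tool call to move; the robot and the scene stay as the last step left them, time stands still between calls to the robot, and variables do not carry over. Pictures are saved under pics/ and viewed, about 12 in all and at most 16, crops included, and the job is handed in when it is done.

Besides the shell and the picture viewer there is one more tool, called as name([rows], argument=value, ...), one row to a line, values as JSON. move_arm: Moves the arm, as the interface text tells. Its arguments: {"type":"object","properties":{"rows":{"type":"array"},"grip":{"type":"number"},"force":{"type":"number"}},"required":["rows"]}

```bash
ls; mkdir -p pics
python3 - <<'E'
from workcell import *
import cv2
o=get_obs(); print(o)
for n in("scene","top"):
    cv2.imwrite(f"pics/{n}0.png",capture(n)); print(n,camera_info(n))
E
```

```text
pics
{'t': 0.0, 'q': array([ 1.24799660e+00,  3.20310613e-01,  1.56569076e+00, -2.57438108e-05,
        1.25741172e+00, -1.99758078e-02]), 'qd': array([-1.46306227e-03, -6.59912988e-04, -1.59157042e-03, -3.43140245e-05,
       -4.66293153e-04,  3.84858514e-04]), 'tau': array([ 1.70346018e-03, -4.15532756e+01, -2.34158742e+01,  3.20857753e-04,
        8.15016974e-03, -1.70132171e-05]), 'eef_pos': array([0.17131383, 0.54837729, 0.23046697]), 'ee_rot': array([ 1.50830091e-01,  9.88559282e-01, -8.98975288e-04, -1.43176493e-04]), 'force': array([ 0.36962277, -0.0015883 ,  0.80017456]), 'ft_torque': array([-0.01660287, -0.04396154,  0.03517845]), 'grip_width': 0.08547219281935174}
scene {'fx': 409.37544712825263, 'fy': 409.37544712825263, 'cx': 257.4856638287018, 'cy': 187.87947734586828, 'pose': array([[ 0.62858379, -0.36415999,  0.68721898, -0.37901611],
       [-0.7776829 , -0.28341688,  0.56114542, -0.73355059],
       [-0.00957725, -0.88716536, -0.46135225,  0.71138956],
       [ 0.        ,  0.        ,  0.        ,  1.        ]])}
top {'fx': 381.6603620088257, 'fy': 381.6603620088257, 'cx': 256.62780457578714, 'cy': 195.74680205749928, 'pose': array([[ 0.01230978, -0.99255369,  0.1211843 ,  0.31081351],
       [-0.99988111, -0.01334404, -0.00772669, -0.02402622],
       [ 0.00928624, -0.12107478, -0.99259995,  1.58336952],
       [ 0.        ,  0.        ,  0.        ,  1.        ]])}
```

View pics/top0.png

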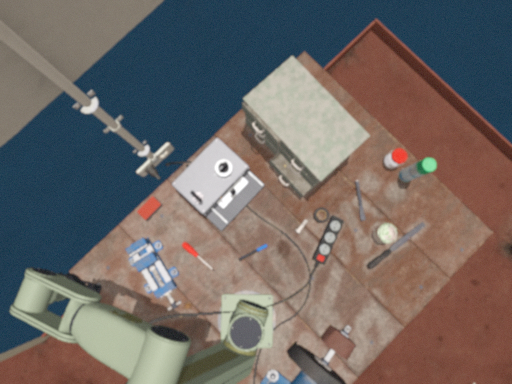

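View pics/scene0.png

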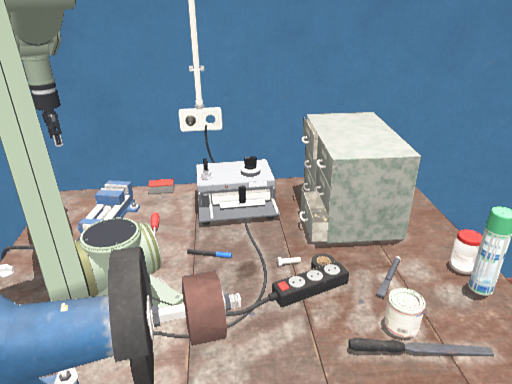

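```bash
cat > h.py <<'E'
from workcell import *
import cv2, numpy as np
from scipy.spatial.transform import Rotation as R
def px2w(n,u,v,z,ci=None):
    c=ci or camera_info(n); P=np.array(c["pose"]); d=P[:3,:3]@[(u-c["cx"])/c["fx"],(v-c["cy"])/c["fy"],1]
    return P[:3,3]+d*(z-P[2,3])/d[2]
def w2px(n,p,ci=None):
    c=ci or camera_info(n); q=np.linalg.inv(c["pose"])@np.r_[p,1]
    return np.round([c["fx"]*q[0]/q[2]+c["cx"],c["fy"]*q[1]/q[2]+c["cy"]],1)
E
python3 - <<'E'
from h import *
a=cv2.imread("pics/top0.png")[130:280,120:300]; b=cv2.imread("pics/top0.png")[140:290,290:410]
a=cv2.resize(a,None,fx=4,fy=4,interpolation=3);b=cv2.resize(b,None,fx=4,fy=4,interpolation=3)
cv2.imwrite("pics/a.png",a)
s=cv2.imread("pics/scene0.png")[140:300,180:420]
cv2.imwrite("pics/s.png",cv2.resize(s,None,fx=3.3,fy=3.3,interpolation=3))
for n,u,v,z in [("dial",224,168,.163),("plunger",197,196,.16),("corner",303,226,.01),("tape",321,215,.02),("chis",360,200,.01),("block",150,208,.034)]: print(n,px2w("top",u,v,z))
E
```

```text
dial [0.58821182 0.08953848 0.163     ]
plunger [0.48062551 0.18856124 0.16      ]
corner [ 0.37997237 -0.22877209  0.01      ]
tape [ 0.42556495 -0.30160387  0.02      ]
chis [ 0.49086631 -0.46629998  0.01      ]
block [0.44399461 0.39653433 0.034     ]
```

View pics/a.png

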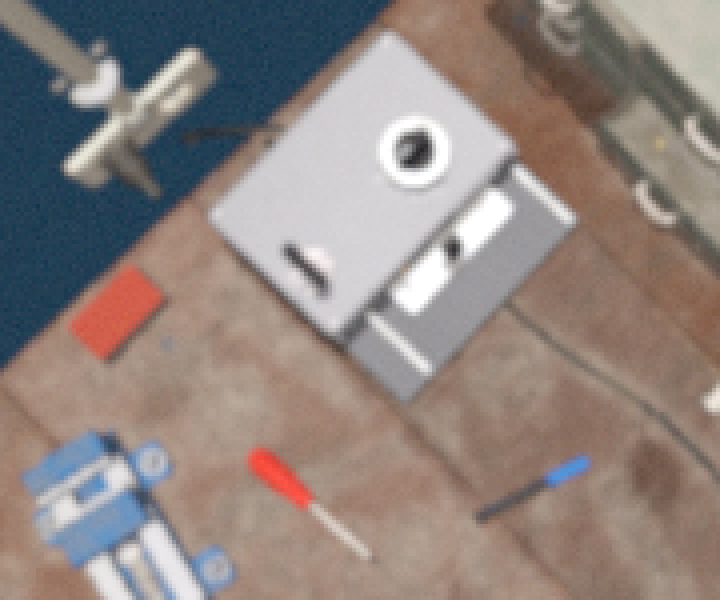

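View pics/s.png

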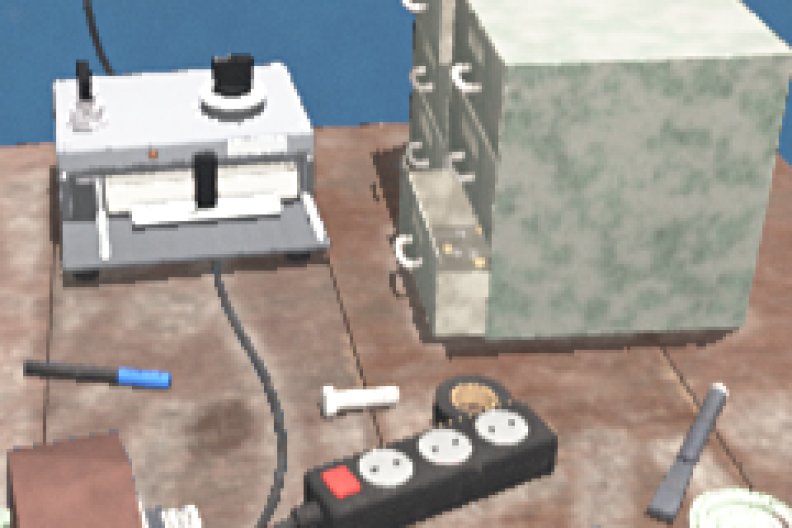

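```bash
cat >> h.py <<'E'
def go(x,y,z,jaw=None):
    """print rows to reach TCP xyz with jaw direction angle (deg, mod 180)"""
    o=get_obs(); Rm=R.from_quat(o["ee_rot"]).as_matrix(); d=Rm.T@(np.array([x,y,z])-o["eef_pos"])
    cur=np.degrees(np.arctan2(Rm[1,1],Rm[0,1])); tilt=np.degrees(np.arccos(-Rm[2,2]))
    dy=0
    if jaw is not None: dy=-((jaw-cur+90)%180-90)   # tool yaw + = clockwise from above
    print("jaw now %.1f tilt %.2f yaw %.3f rad (q6 %.2f); offset(now axes) %s |d|=%.0f"%(cur,tilt,np.radians(dy),o["q"][5],np.round(d*1e3,1),1e3*np.linalg.norm(d)))
    # after yaw is done
    d2=R.from_euler('z',-np.radians(dy)).apply(d); print("   offset after yaw",np.round(d2*1e3,1),"pos",np.round(o["eef_pos"],4),"t",round(o["t"],2))
E
python3 - <<'E'
from h import *
from scipy.optimize import least_squares
pts={(-60,146):(335,335),(-60,-115):(520,155),(115,-115):(388,32),(115,146):(210,215)}
W=[px2w("top",120+u/4-.4,130+v/4-.4,.105)[:2] for u,v in pts.values()]
M=np.array(list(pts))/1e3
def f(p):
    c,s=np.cos(p[2]),np.sin(p[2]); return (M@np.array([[c,s],[-s,c]])+p[:2]-W).ravel()
r=least_squares(f,[.5,.15,.7]); print(r.x,np.degrees(r.x[2]),np.round(r.fun*1e3,1))
p=r.x;c,s=np.cos(p[2]),np.sin(p[2])
for n,q in dict(dial=(5,-40),plunger=(0,112),pull=(-80,0)).items(): print(n,np.array(q)/1e3@np.array([[c,s],[-s,c]])+p[:2])
ci=camera_info("wrist"); o=get_obs(); Rm=R.from_quat(o["ee_rot"]).as_matrix()
P=ci["pose"]; print("cam in tool",np.round(Rm.T@(P[:3,3]-o["eef_pos"]),3)); print(np.round(Rm.T@P[:3,:3],3),ci["fx"])
go(.53,.12,.35,p[2]*57.3)
E
```

```text
[0.56171949 0.11569192 0.81753728] 46.84143572578879 [-5.6  1.7  5.  -0.2  2.4 -5.4 -1.8  3.9]
dial [0.59431813 0.09197845]
plunger [0.48001958 0.19230213]
pull [0.50699791 0.05733484]
cam in tool [ 0.07  -0.001 -0.142]
[[-0.001 -0.961 -0.275]
 [ 1.    -0.001 -0.001]
 [ 0.001 -0.275  0.961]] 343.02388033314935
jaw now 72.7 tilt 0.09 yaw 0.450 rad (q6 -0.02); offset(now axes) [-470.1 -302.2 -119. ] |d|=571
   offset after yaw [-554.8  -67.4 -119. ] pos [0.1713 0.5484 0.2306] t 0.1
```

move_arm([
  {"offset":[-33,-21,-9],"yaw":0},
  {"offset":[-33,-21,-9],"yaw":0},
  {"offset":[-33,-21,-9],"yaw":0},
  {"offset":[-33,-21,-9],"yaw":0},
  {"offset":[-33,-21,-9],"yaw":0},
  {"offset":[-33,-21,-9],"yaw":0},
  {"offset":[-33,-21,-9],"yaw":0},
  {"offset":[-33,-21,-9],"yaw":0},
  {"offset":[-33,-21,-9],"yaw":0},
  {"offset":[-33,-21,-9],"yaw":0},
  {"offset":[-33,-21,-9],"yaw":0},
  {"offset":[-33,-21,-9],"yaw":0},
  {"offset":[-33,-21,-9],"yaw":0},
  {"offset":[-33,-21,-9],"yaw":0},
  {"offset":[0,0,0],"yaw":0.113},
  {"offset":[0,0,0],"yaw":0.113},
  {"offset":[0,0,0],"yaw":0.113},
  {"offset":[0,0,0],"yaw":0.113},
  {"offset":[0,0,0],"yaw":0},
])

```text
t: 1.68
eef_pos: [0.5389, 0.109, 0.3522]
ee_rot: [0.378, 0.926, -0.009, -0.003]
force: [0.3, -0.0, -0.5]
grip_width: 0.0856
```

Run:
```python
from h import *
ci=camera_info("wrist"); np.save("pics/w1.npy",ci); im=capture("wrist"); cv2.imwrite("pics/w1.png",im)
go(.594,.092,.25,46.8)
p=[.5617,.1157,.8175];c,s=np.cos(p[2]),np.sin(p[2])
for n,q in dict(dial=(5,-40,163),plunger=(0,112,163),pull=(-80,0,98)).items(): print(n,w2px("wrist",[*(np.array(q[:2])/1e3@np.array([[c,s],[-s,c]])+p[:2]),q[2]/1e3],ci))
```

```text
jaw now 45.8 tilt 1.05 yaw -0.017 rad (q6 -0.61); offset(now axes) [-51.4  28.1 101.7] |d|=117
   offset after yaw [-51.8  27.2 101.7] pos [0.5388 0.109  0.3521] t 1.73
dial [287.4 220.3]
plunger [282.2  61.8]
pull [211.5 170.4]
```

View pics/w1.png

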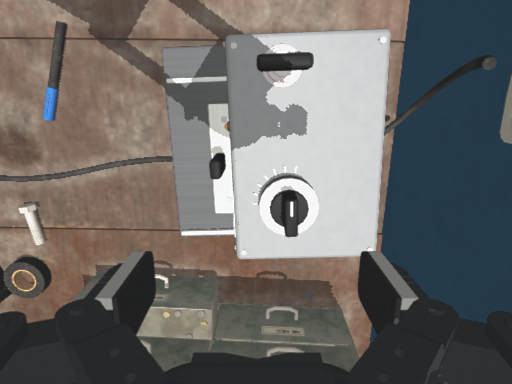

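Run:
```python
from h import *
im=cv2.imread("pics/w1.png")
f=lambda a:cv2.resize(a,(400,400),interpolation=3)
cv2.imwrite("pics/w1z.png",np.hstack([f(im[160:260,240:340]),f(im[10:110,235:335])]))
```

```text
(no output)
```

View pics/w1z.png

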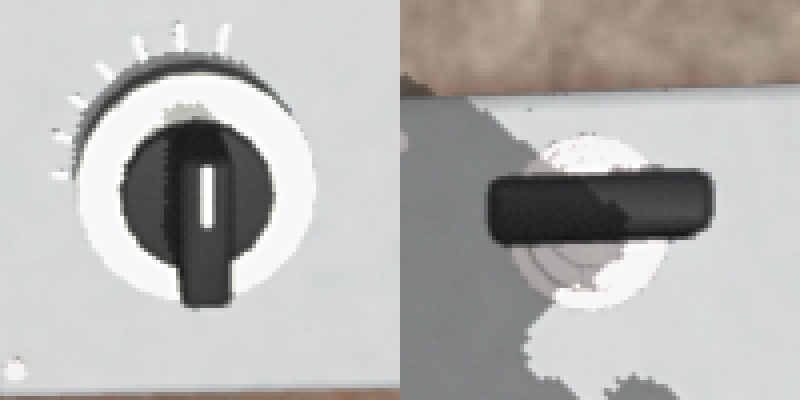

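```bash
cat >> h.py <<'E'
def mw(x,y,p=None):
    p=np.load("p.npy") if p is None else p
    c,s=np.cos(p[2]),np.sin(p[2]); return np.array([c*x-s*y,s*x+c*y])/1e3+p[:2]
E
python3 - <<'E'
from h import *
ci=np.load("pics/w1.npy",allow_pickle=True).item()
D=px2w("wrist",291.4,217.1,.163,ci)[:2];P=px2w("wrist",285,60.7,.163,ci)[:2]
v=P-D; print(D,P,np.linalg.norm(v),"exp .1521")
a=np.arctan2(v[1],v[0])-np.arctan2(152,-5); c,s=np.cos(a),np.sin(a)
m=(D+P)/2; t=m-np.array([c*2.5-s*36,s*2.5+c*36])/1e3
p=[*t,a]; print(p,np.degrees(a)); np.save("p.npy",p)
for q in((-60,146),(-60,-115),(115,-115),(115,146)): print(w2px("wrist",[*mw(*q),.105],ci))
d=mw(5,-40); go(d[0],d[1],.26,np.degrees(a)); go(d[0],d[1],.150,np.degrees(a))
for n,u,v,z in (("bolthead",30,209,.01),("boltend",40,243,.008),("tape",27,277,.02)): print(n,px2w("wrist",u,v,z,ci))
E
```

```text
[0.59462667 0.09727836] [0.4810842  0.19471107] 0.149616262498322 exp .1521
[np.float64(0.5627004498500023), np.float64(0.11982268203736123), np.float64(0.8287259493981962)] 47.48249927348887
[223.4  32.3]
[236.  260.4]
[377.2 257.2]
[393.3  25.5]
jaw now 45.8 tilt 1.05 yaw -0.029 rad (q6 -0.61); offset(now axes) [-49.4  32.2  91.6] |d|=109
   offset after yaw [-50.3  30.8  91.6] pos [0.5388 0.109  0.3521] t 1.73
jaw now 45.8 tilt 1.05 yaw -0.029 rad (q6 -0.61); offset(now axes) [-49.3  34.2 201.6] |d|=210
   offset after yaw [-50.2  32.8 201.6] pos [0.5388 0.109  0.3521] t 1.73
bolthead [ 0.36055634 -0.2043601   0.01      ]
boltend [ 0.40356145 -0.24090732  0.008     ]
tape [ 0.42546528 -0.29359251  0.02      ]
```

move_arm([
  {"offset":[0,0,0],"yaw":-0.029},
  {"offset":[-17,11,25],"yaw":0},
  {"offset":[-17,11,30],"yaw":0},
  {"offset":[-16,10,30],"yaw":0},
  {"offset":[0,0,15],"yaw":0},
  {"offset":[0,0,0],"yaw":0},
], grip=50)

```text
t: 2.23
eef_pos: [0.5984, 0.0991, 0.2499]
ee_rot: [0.351, 0.936, -0.007, -0.001]
force: [0.2, 0.6, -0.5]
grip_width: 0.0503
```

Run:
```python
from h import *
d=mw(5,-40); go(*d,.140,47.5)
ci=camera_info("wrist"); np.save("pics/w2.npy",ci); cv2.imwrite("pics/w2.png",capture("wrist")); print(w2px("wrist",[*d,.163],ci))
```

```text
jaw now 48.9 tilt 0.81 yaw 0.024 rad (q6 -0.70); offset(now axes) [  0.7  -2.4 109.9] |d|=110
   offset after yaw [  0.7  -2.4 109.9] pos [0.5984 0.0991 0.2499] t 2.23
[254.9 200.7]
```

View pics/w2.png

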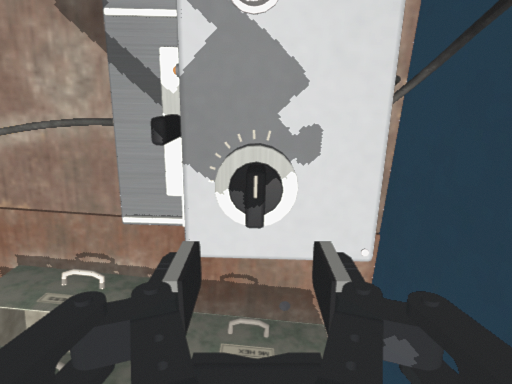

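move_arm([
  {"offset":[0,-1,35],"yaw":0.012},
  {"offset":[0,-1,35],"yaw":0.012},
  {"offset":[0,0,28],"yaw":0},
  {"offset":[0,0,12],"yaw":0},
  {"offset":[0,0,0],"yaw":0},
])

```text
t: 2.7
eef_pos: [0.6013, 0.0985, 0.1466]
ee_rot: [0.358, 0.934, -0.002, 0.007]
force: [-0.4, 0.1, 0.1]
grip_width: 0.0499
```

move_arm([
  {"offset":[0,0,0],"yaw":0},
  {"offset":[0,0,0],"yaw":0},
  {"offset":[0,0,0],"yaw":0},
  {"offset":[0,0,0],"yaw":0},
  {"offset":[0,0,0],"yaw":0},
  {"offset":[0,0,0],"yaw":0},
], grip=5, force=40)

```text
t: 3.2
eef_pos: [0.5992, 0.0956, 0.1503]
ee_rot: [0.355, 0.935, -0.006, 0.007]
force: [0.7, -1.7, -8.0]
grip_width: 0.0125
```

Run:
```python
from h import *
d=mw(5,-40); go(*d,.140,47.5); print(get_obs()["force"],get_obs()["grip_width"])
```

```text
jaw now 48.3 tilt 1.06 yaw 0.015 rad (q6 -0.69); offset(now axes) [ 3.5 -1.7 10.3] |d|=11
   offset after yaw [ 3.5 -1.7 10.3] pos [0.5992 0.0956 0.1503] t 3.2
[ 0.69790272 -1.67034977 -7.96926853] 0.012528234054341383
```

move_arm([
  {"offset":[0,0,3],"yaw":-0.1},
  {"offset":[0,0,2],"yaw":-0.12},
  {"offset":[0,0,0],"yaw":-0.12},
  {"offset":[0,0,0],"yaw":-0.12},
  {"offset":[0,0,0],"yaw":-0.12},
  {"offset":[0,0,0],"yaw":-0.12},
  {"offset":[0,0,0],"yaw":-0.12},
  {"offset":[0,0,0],"yaw":-0.12},
  {"offset":[0,0,0],"yaw":-0.12},
  {"offset":[0,0,0],"yaw":-0.12},
])

```text
t: 4.03
eef_pos: [0.5993, 0.0985, 0.1503]
ee_rot: [-0.248, 0.969, -0.006, 0.004]
force: [0.7, -0.4, -7.2]
grip_width: 0.0131
```

Run:
```python
from h import *
d=mw(5,-40); go(*d,.140,47.5+90); o=get_obs();print(o["force"],o["ft_torque"],o["grip_width"])
```

```text
jaw now 118.7 tilt 0.82 yaw -0.328 rad (q6 -1.92); offset(now axes) [ 4.3  0.2 10.3] |d|=11
   offset after yaw [ 4.   1.6 10.3] pos [0.5993 0.0985 0.1503] t 4.03
[ 0.71749615 -0.35513071 -7.19103697] [ 0.24060679 -0.01753583 -0.03754745] 0.013062771651072584
```

move_arm([
  {"offset":[0,0,0],"yaw":-0.12},
  {"offset":[0,0,0],"yaw":-0.12},
  {"offset":[0,0,0],"yaw":-0.1},
  {"offset":[0,0,0],"yaw":-0.08},
  {"offset":[0,0,0],"yaw":-0.08},
  {"offset":[0,0,0],"yaw":-0.08},
])

```text
t: 4.53
eef_pos: [0.5989, 0.099, 0.1507]
ee_rot: [-0.516, 0.856, -0.004, 0.002]
force: [0.5, -2.6, -6.9]
grip_width: 0.0128
```

Run:
```python
from h import *
d=mw(5,-40); go(*d,.140,47.5+90); o=get_obs();print(o["force"],o["ft_torque"],o["grip_width"])
```

```text
jaw now 152.2 tilt 0.48 yaw 0.256 rad (q6 -2.51); offset(now axes) [ 3.8  1.9 10.7] |d|=12
   offset after yaw [ 4.2  0.9 10.7] pos [0.5989 0.099  0.1507] t 4.53
[ 0.49771323 -2.58017478 -6.86373646] [-0.38171789 -0.20130139 -4.30014659] 0.012834722775372294
```

move_arm([
  {"offset":[0,0,0],"yaw":0.1},
  {"offset":[0,0,0],"yaw":0},
  {"offset":[0,0,0],"yaw":0},
  {"offset":[0,0,0],"yaw":0},
  {"offset":[0,0,-20],"yaw":0.0},
  {"offset":[0,0,-40],"yaw":0.12},
  {"offset":[0,0,-40],"yaw":0.12},
  {"offset":[0,0,-40],"yaw":0.12},
  {"offset":[0,0,0],"yaw":0.12},
], grip=45)

```text
t: 5.28
eef_pos: [0.5994, 0.1011, 0.3034]
ee_rot: [-0.246, 0.969, -0.003, 0.008]
force: [0.9, -0.1, 1.5]
grip_width: 0.0451
```

Run:
```python
from h import *
d=mw(0,112); go(*d,.27,47.5-90); o=get_obs();print(o["force"],o["ft_torque"],o["grip_width"])
ci=camera_info("wrist"); np.save("pics/w3.npy",ci); im=capture("wrist"); cv2.imwrite("pics/w3.png",im)
u,v=w2px("wrist",[*mw(5,-40),.163],ci).astype(int);print(u,v)
c=im[max(v-50,0):v+50,max(u-50,0):u+50]; cv2.imwrite("pics/w3z.png",cv2.resize(c,None,fx=4,fy=4,interpolation=3))
# image direction of machine x at dial
print(w2px("wrist",[*mw(-20,-40),.163],ci),w2px("wrist",[*mw(30,-40),.163],ci))
```

```text
jaw now 118.5 tilt 0.93 yaw -0.332 rad (q6 -1.92); offset(now axes) [ 60.3 140.1  31.2] |d|=156
   offset after yaw [ 11.3 152.1  31.2] pos [0.5994 0.1011 0.3034] t 5.28
[ 0.94384831 -0.11277101  1.5330936 ] [ 0.05016005 -0.09725229  0.00574757] 0.04509145563422022
255 176
[245.9 148.3] [265.4 203. ]
```

View pics/w3z.png

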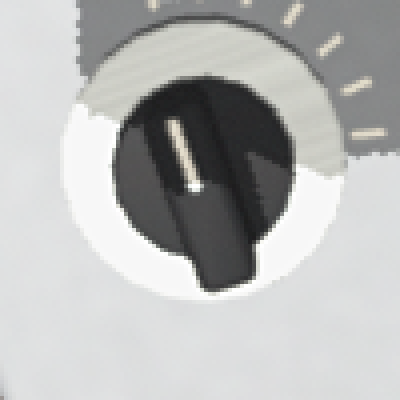

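move_arm([
  {"offset":[0,0,0],"yaw":0.12},
  {"offset":[0,0,0],"yaw":0.12},
  {"offset":[0,0,0],"yaw":0.12},
  {"offset":[0,0,0],"yaw":0.12},
  {"offset":[0,0,0],"yaw":0.12},
  {"offset":[0,0,0],"yaw":0.12},
  {"offset":[0,0,0],"yaw":0.12},
  {"offset":[0,0,0],"yaw":0.12},
  {"offset":[0,0,0],"yaw":0.12},
  {"offset":[0,0,0],"yaw":0.12},
  {"offset":[0,0,0],"yaw":0.12},
  {"offset":[0,0,0],"yaw":0.12},
  {"offset":[0,0,0],"yaw":0.12},
  {"offset":[0,0,0],"yaw":0.12},
  {"offset":[0,0,0],"yaw":0.12},
  {"offset":[0,0,0],"yaw":0.12},
  {"offset":[0,0,0],"yaw":0.12},
  {"offset":[0,0,0],"yaw":0.12},
  {"offset":[0,0,0],"yaw":0.12},
  {"offset":[0,0,0],"yaw":0.12},
])

```text
t: 7.0
eef_pos: [0.5927, 0.1047, 0.2947]
ee_rot: [0.824, 0.567, -0.001, 0.002]
force: [-0.7, -0.3, -0.2]
grip_width: 0.0447
```

move_arm([
  {"offset":[0,0,0],"yaw":0.12},
  {"offset":[0,0,0],"yaw":0.12},
  {"offset":[0,0,0],"yaw":0.12},
  {"offset":[0,0,0],"yaw":0.02},
  {"offset":[-2,-32,0],"yaw":0},
  {"offset":[-2,-32,0],"yaw":0},
  {"offset":[-2,-32,0],"yaw":0},
  {"offset":[-2,-32,0],"yaw":0},
  {"offset":[0,0,0],"yaw":0},
])

```text
t: 7.75
eef_pos: [0.4881, 0.1875, 0.2891]
ee_rot: [0.912, 0.409, -0.004, 0.001]
force: [-0.5, -0.4, -0.4]
grip_width: 0.0451
```

Run:
```python
from h import *
d=mw(0,112); go(*d,.14,47.5-90)
ci=camera_info("wrist"); np.save("pics/w4.npy",ci); cv2.imwrite("pics/w4.png",capture("wrist")); print(w2px("wrist",[*d,.163],ci))
```

```text
jaw now -41.7 tilt 0.50 yaw 0.014 rad (q6 1.08); offset(now axes) [  1.9 -11.2 149.1] |d|=150
   offset after yaw [  1.8 -11.2 149.1] pos [0.4881 0.1875 0.2891] t 7.75
[242.6 183.3]
```

View pics/w4.png

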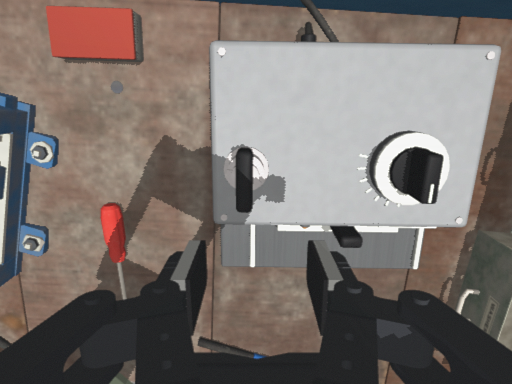

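move_arm([
  {"offset":[2,-12,20],"yaw":0.014},
  {"offset":[0,0,35],"yaw":0},
  {"offset":[0,0,35],"yaw":0},
  {"offset":[0,0,25],"yaw":0},
  {"offset":[0,0,0],"yaw":0},
])

```text
t: 8.22
eef_pos: [0.4869, 0.1951, 0.1732]
ee_rot: [0.912, 0.411, 0.003, 0.004]
force: [0.1, 0.2, -0.7]
grip_width: 0.0449
```

Run:
```python
from h import *
d=mw(0,112); go(*d,.14,47.5-90)
```

```text
jaw now -41.4 tilt 0.57 yaw 0.018 rad (q6 1.09); offset(now axes) [-4.2 -5.6 33.1] |d|=34
   offset after yaw [-4.3 -5.6 33.1] pos [0.4869 0.1951 0.1732] t 8.22
```

move_arm([
  {"offset":[-3,-4,15],"yaw":0.018},
  {"offset":[-1,-2,15],"yaw":0},
  {"offset":[0,0,5],"yaw":0},
  {"offset":[0,0,3],"yaw":0},
])

```text
t: 8.55
eef_pos: [0.4846, 0.1949, 0.1365]
ee_rot: [0.914, 0.406, 0.005, 0.005]
force: [-0.1, 0.3, -0.0]
grip_width: 0.0451
```

move_arm([
  {"offset":[0,0,0],"yaw":0},
  {"offset":[0,0,0],"yaw":0},
  {"offset":[0,0,0],"yaw":0},
  {"offset":[0,0,0],"yaw":0},
  {"offset":[0,0,0],"yaw":0},
  {"offset":[0,0,0],"yaw":0},
], grip=5, force=60)

```text
t: 9.05
eef_pos: [0.4835, 0.1972, 0.139]
ee_rot: [0.914, 0.406, 0.004, 0.001]
force: [-0.2, 0.7, -5.4]
grip_width: 0.0132
```

Run:
```python
from h import *
d=mw(0,112); go(*d,.14,47.5-90); o=get_obs();print(o["force"],o["ft_torque"],o["grip_width"])
```

```text
jaw now -42.1 tilt 0.47 yaw 0.006 rad (q6 1.10); offset(now axes) [-3.5 -1.4 -1. ] |d|=4
   offset after yaw [-3.5 -1.3 -1. ] pos [0.4835 0.1972 0.139 ] t 9.05
[-0.19575791  0.65325424 -5.40537262] [ 0.07191321  0.00141002 -0.03800229] 0.013233569858651862
```

move_arm([
  {"offset":[0,0,-5],"yaw":0},
  {"offset":[0,0,-5],"yaw":0},
  {"offset":[0,0,-5],"yaw":0},
  {"offset":[0,0,-2],"yaw":0},
  {"offset":[0,0,0],"yaw":0},
])

```text
t: 9.47
eef_pos: [0.4833, 0.1973, 0.155]
ee_rot: [0.914, 0.406, 0.003, 0.001]
force: [1.8, 2.5, -12.5]
grip_width: 0.013
```

move_arm([
  {"offset":[0,0,0],"yaw":-0.1},
  {"offset":[0,0,0],"yaw":-0.12},
  {"offset":[0,0,0],"yaw":-0.12},
  {"offset":[0,0,0],"yaw":-0.12},
  {"offset":[0,0,0],"yaw":-0.12},
  {"offset":[0,0,0],"yaw":-0.12},
])

```text
t: 9.97
eef_pos: [0.4821, 0.1981, 0.1527]
ee_rot: [0.71, 0.704, 0.001, -0.0]
force: [0.6, 1.4, -11.5]
grip_width: 0.013
```

Run:
```python
from h import *
d=mw(0,112); go(*d,.155,47.5-90); o=get_obs();print(o["force"],o["ft_torque"],o["grip_width"])
```

```text
jaw now -0.5 tilt 0.17 yaw 0.733 rad (q6 0.37); offset(now axes) [-2.6 -1.9 -2.3] |d|=4
   offset after yaw [-3.2  0.3 -2.3] pos [0.4821 0.1981 0.1527] t 9.97
[  0.61799745   1.35543838 -11.53435946] [ 0.36598457 -0.31036648 -0.06844852] 0.012997916170662403
```

move_arm([
  {"offset":[0,0,-2],"yaw":-0.12},
  {"offset":[0,0,-1],"yaw":-0.12},
  {"offset":[0,0,-1],"yaw":-0.12},
  {"offset":[0,0,-0.5],"yaw":-0.12},
  {"offset":[0,0,0],"yaw":-0.08},
])

```text
t: 10.38
eef_pos: [0.4807, 0.1981, 0.1547]
ee_rot: [0.478, 0.879, 0.0, -0.002]
force: [1.8, 0.5, -12.5]
grip_width: 0.013
```

Run:
```python
from h import *
d=mw(0,112); go(*d,.155,47.5-90); o=get_obs();print(o["force"],o["ft_torque"],o["grip_width"])
```

```text
jaw now 32.9 tilt 0.22 yaw 1.317 rad (q6 -0.21); offset(now axes) [-1.8 -1.9 -0.3] |d|=3
   offset after yaw [-2.3  1.3 -0.3] pos [0.4807 0.1981 0.1547] t 10.38
[  1.81460409   0.52588825 -12.54157957] [ 0.29421887 -0.42330662 -1.2369696 ] 0.012969409853996448
```

move_arm([
  {"offset":[0,0,3],"yaw":0},
  {"offset":[0,0,3],"yaw":0},
  {"offset":[0,0,1],"yaw":0},
])

```text
t: 10.63
eef_pos: [0.4809, 0.1981, 0.1481]
ee_rot: [0.482, 0.876, 0.001, -0.003]
force: [-2.2, -1.1, 3.5]
grip_width: 0.0132
```

move_arm([
  {"offset":[0,0,0],"yaw":0},
  {"offset":[0,0,0],"yaw":0},
  {"offset":[0,0,0],"yaw":0},
  {"offset":[0,0,-10],"yaw":0},
  {"offset":[0,0,-30],"yaw":0},
  {"offset":[0,0,-35],"yaw":0},
  {"offset":[0,0,-35],"yaw":0},
  {"offset":[0,0,0],"yaw":0},
], grip=45)

```text
t: 11.3
eef_pos: [0.4825, 0.1974, 0.2699]
ee_rot: [0.479, 0.878, 0.003, 0.002]
force: [2.2, 0.1, 0.6]
grip_width: 0.0451
```

Run:
```python
from h import *
d=mw(-80,0); go(*d,.22,47.5+180)
ci=camera_info("wrist"); np.save("pics/w5.npy",ci); cv2.imwrite("pics/w5.png",capture("wrist")); print(w2px("wrist",[*d,.098],ci),w2px("wrist",[*mw(0,112),.173],ci))
```

```text
jaw now 32.7 tilt 0.35 yaw -0.258 rad (q6 -0.21); offset(now axes) [-129.   -52.    49.6] |d|=148
   offset after yaw [-111.4  -83.3   49.6] pos [0.4825 0.1974 0.2699] t 11.3
[207.2 296.2] [253.7 197.3]
```

View pics/w5.png

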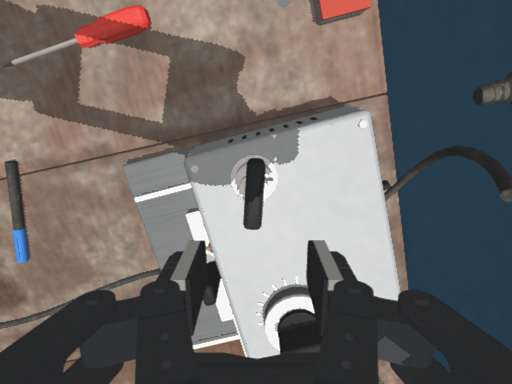

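move_arm([
  {"offset":[0,0,0],"yaw":0.12},
  {"offset":[0,0,0],"yaw":0.12},
  {"offset":[0,0,0],"yaw":0.12},
  {"offset":[0,0,0],"yaw":0.12},
  {"offset":[0,0,0],"yaw":0.12},
  {"offset":[0,0,0],"yaw":0.12},
  {"offset":[0,0,0],"yaw":0.12},
  {"offset":[0,0,0],"yaw":0.12},
  {"offset":[0,0,0],"yaw":0.12},
  {"offset":[0,0,0],"yaw":0.12},
  {"offset":[0,0,0],"yaw":0.11},
  {"offset":[-21,28,0],"yaw":0},
  {"offset":[-21,28,0],"yaw":0},
  {"offset":[-21,28,0],"yaw":0},
  {"offset":[-20,27,0],"yaw":0},
  {"offset":[0,0,0],"yaw":0},
], grip=60)

```text
t: 12.68
eef_pos: [0.4945, 0.0548, 0.2627]
ee_rot: [0.924, 0.382, -0.005, 0.001]
force: [0.5, -0.1, 0.0]
grip_width: 0.06
```

Run:
```python
from h import *
d=mw(-80,0); go(*d,.062,47.5-90)
ci=camera_info("wrist"); np.save("pics/w6.npy",ci); cv2.imwrite("pics/w6.png",capture("wrist")); print(w2px("wrist",[*d,.098],ci))
```

```text
jaw now -45.1 tilt 0.58 yaw -0.045 rad (q6 0.88); offset(now axes) [ 16.3   6.  200.6] |d|=201
   offset after yaw [ 16.    6.7 200.6] pos [0.4945 0.0548 0.2627] t 12.68
[262.9 157.7]
```

View pics/w6.png

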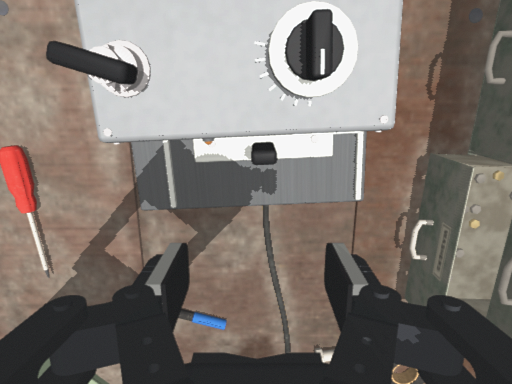

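move_arm([
  {"offset":[8,3,25],"yaw":-0.022},
  {"offset":[8,3,35],"yaw":-0.022},
  {"offset":[0,0,35],"yaw":0},
  {"offset":[0,0,15],"yaw":0},
  {"offset":[0,0,0],"yaw":0},
])

```text
t: 13.15
eef_pos: [0.5099, 0.0672, 0.1502]
ee_rot: [0.915, 0.403, -0.002, -0.0]
force: [-1.2, 0.1, -0.6]
grip_width: 0.0597
```

Run:
```python
from h import *
d=mw(-80,0); go(*d,.062,47.5-90)
```

```text
jaw now -42.4 tilt 0.20 yaw 0.001 rad (q6 0.85); offset(now axes) [-5.3  3.6 88.2] |d|=88
   offset after yaw [-5.3  3.6 88.2] pos [0.5099 0.0672 0.1502] t 13.15
```

move_arm([
  {"offset":[-4,2,35],"yaw":0},
  {"offset":[-1,1,30],"yaw":0},
  {"offset":[0,0,15],"yaw":0},
  {"offset":[0,0,5],"yaw":0},
])

```text
t: 13.48
eef_pos: [0.5108, 0.0656, 0.0659]
ee_rot: [0.914, 0.405, 0.002, 0.0]
force: [-0.5, 0.1, 0.3]
grip_width: 0.0601
```

move_arm([
  {"offset":[0,0,0],"yaw":0},
  {"offset":[0,0,0],"yaw":0},
  {"offset":[0,0,0],"yaw":0},
  {"offset":[0,0,0],"yaw":0},
  {"offset":[0,0,0],"yaw":0},
], grip=15, force=40)

```text
t: 13.9
eef_pos: [0.5137, 0.0649, 0.0676]
ee_rot: [0.913, 0.407, 0.003, 0.003]
force: [2.4, 0.4, -10.9]
grip_width: 0.0229
```

Run:
```python
from h import *
d=mw(-210,0); go(*d,get_obs()["eef_pos"][2],47.5-90); o=get_obs();print(o["force"],o["ft_torque"],o["grip_width"])
```

```text
jaw now -42.0 tilt 0.53 yaw 0.010 rad (q6 0.84); offset(now axes) [-136.3   -2.3   -0.5] |d|=136
   offset after yaw [-136.4   -1.    -0.5] pos [0.5137 0.0649 0.0676] t 13.9
[  2.38796793   0.36010012 -10.87011786] [ 0.61064179  0.2258176  -0.09062229] 0.02294699463391693
```

move_arm([
  {"offset":[-15,0,0],"yaw":0},
  {"offset":[-20,0,0],"yaw":0},
  {"offset":[-20,0,0],"yaw":0},
  {"offset":[-20,0,0],"yaw":0},
  {"offset":[-20,0,0],"yaw":0},
  {"offset":[-15,0,0],"yaw":0},
  {"offset":[-10,0,0],"yaw":0},
  {"offset":[-8,0,0],"yaw":0},
  {"offset":[-8,0,0],"yaw":0},
])

```text
t: 14.65
eef_pos: [0.4259, -0.0313, 0.0678]
ee_rot: [0.914, 0.405, 0.013, -0.0]
force: [20.2, 34.8, -20.5]
grip_width: 0.0233
```

Run:
```python
from h import *
d=mw(-210,0); go(*d,get_obs()["eef_pos"][2],47.5-90); o=get_obs();print(o["force"],o["ft_torque"],o["grip_width"])
```

```text
jaw now -42.3 tilt 1.48 yaw 0.004 rad (q6 0.61); offset(now axes) [-6.1 -1.4 -0.2] |d|=6
   offset after yaw [-6.2 -1.4 -0.2] pos [ 0.4259 -0.0313  0.0678] t 14.65
[ 20.22337766  34.79097609 -20.54794455] [ 5.22531223 -2.55496654  0.05835831] 0.023279484038028937
```

move_arm([
  {"offset":[1,0,0],"yaw":0},
  {"offset":[0,0,0],"yaw":0},
])

```text
t: 14.82
eef_pos: [0.4259, -0.0312, 0.0678]
ee_rot: [0.914, 0.405, 0.013, -0.0]
force: [3.2, 0.7, -12.4]
grip_width: 0.0232
```

move_arm([
  {"offset":[0,0,0],"yaw":0},
  {"offset":[0,0,0],"yaw":0},
  {"offset":[0,0,-10],"yaw":0},
  {"offset":[0,0,-30],"yaw":0},
  {"offset":[0,0,-40],"yaw":0},
  {"offset":[0,0,-40],"yaw":0},
  {"offset":[0,0,-40],"yaw":-0.1},
  {"offset":[0,0,-40],"yaw":-0.12},
  {"offset":[0,0,-40],"yaw":-0.12},
  {"offset":[0,0,0],"yaw":-0.12},
  {"offset":[0,0,0],"yaw":-0.12},
  {"offset":[0,0,0],"yaw":-0.12},
  {"offset":[0,0,0],"yaw":-0.12},
  {"offset":[0,0,0],"yaw":-0.12},
  {"offset":[0,0,0],"yaw":-0.12},
  {"offset":[0,0,0],"yaw":-0.12},
  {"offset":[0,0,0],"yaw":-0.12},
  {"offset":[0,0,0],"yaw":-0.12},
  {"offset":[0,0,0],"yaw":-0.12},
  {"offset":[0,0,0],"yaw":-0.12},
], grip=70)

```text
t: 16.48
eef_pos: [0.4244, -0.0318, 0.3452]
ee_rot: [0.286, 0.958, 0.012, 0.036]
force: [-0.8, 0.4, 0.7]
grip_width: 0.0699
```

Run:
```python
from h import *
go(.42,-.24,.34,48)
```

```text
jaw now 56.9 tilt 4.32 yaw 0.155 rad (q6 -1.10); offset(now axes) [-110.1 -176.8    4.3] |d|=208
   offset after yaw [-136.  -157.7    4.3] pos [ 0.4244 -0.0318  0.3452] t 16.48
```

move_arm([
  {"offset":[-18,-30,0],"yaw":0},
  {"offset":[-18,-30,0],"yaw":0},
  {"offset":[-18,-30,0],"yaw":0},
  {"offset":[-18,-30,0],"yaw":0},
  {"offset":[-18,-28,2],"yaw":0},
  {"offset":[-18,-28,2],"yaw":0},
  {"offset":[0,0,0],"yaw":0.12},
  {"offset":[0,0,0],"yaw":0.04},
  {"offset":[0,0,0],"yaw":0},
])

```text
t: 17.23
eef_pos: [0.4217, -0.2461, 0.3522]
ee_rot: [0.357, 0.933, 0.014, 0.046]
force: [-0.4, -0.2, -0.0]
grip_width: 0.07
```

Run:
```python
from h import *
go(.42,-.24,.34,48)
ci=camera_info("wrist"); np.save("pics/w7.npy",ci); cv2.imwrite("pics/w7.png",capture("wrist"))
```

```text
jaw now 48.3 tilt 5.53 yaw 0.005 rad (q6 -1.43); offset(now axes) [ 6.3  2.7 12. ] |d|=14
   offset after yaw [ 6.3  2.7 12. ] pos [ 0.4217 -0.2461  0.3522] t 17.23
```

View pics/w7.png

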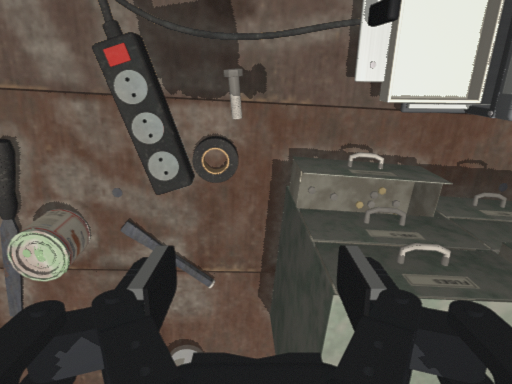

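Run:
```python
from h import *
ci=np.load("pics/w7.npy",allow_pickle=True).item()
def q(n,a,b,z):
    A,B=px2w("wrist",*a,z,ci),px2w("wrist",*b,z,ci);v=B-A; print(n,A[:2],B[:2],"len",np.linalg.norm(v),"az",np.degrees(np.arctan2(v[1],v[0])),"mid",(A+B)/2)
q("bolt",(233,69),(237,119),.01); q("chis",(125,226),(212,285),.008)
print("tape",px2w("wrist",216,159,.02,ci)[:2])
R_=R.from_quat(get_obs()["ee_rot"]).as_matrix(); print("tool z",R_[:,2])
A,B=[px2w("wrist",*a,.01,ci) for a in((233,69),(237,119))]; m=(A+B)/2
go(m[0],m[1],.09,50)
```

```text
bolt [ 0.35415944 -0.20194812] [ 0.40475064 -0.2418668 ] len 0.06444355367689629 az -38.27499225465783 mid [ 0.37945504 -0.22190746  0.01      ]
chis [ 0.40796471 -0.47526778] [ 0.57393098 -0.45507713] len 0.1671898979966477 az 6.9362396335068395 mid [ 0.49094784 -0.46517245  0.008     ]
tape [ 0.42427078 -0.29997946]
tool z [ 0.09634314 -0.00672889 -0.99532543]
jaw now 48.4 tilt 5.54 yaw -0.028 rad (q6 -1.43); offset(now axes) [ 67.3 -25.7 256.9] |d|=267
   offset after yaw [ 68.  -23.8 256.9] pos [ 0.4218 -0.2458  0.3524] t 17.28
```

move_arm([
  {"offset":[9,-3,35],"yaw":-0.028},
  {"offset":[9,-3,35],"yaw":0},
  {"offset":[9,-3,35],"yaw":0},
  {"offset":[9,-3,35],"yaw":0},
  {"offset":[9,-3,35],"yaw":0},
  {"offset":[9,-3,35],"yaw":0},
  {"offset":[9,-3,30],"yaw":0},
  {"offset":[0,0,0],"yaw":0},
  {"offset":[0,0,0],"yaw":0},
], grip=45)

```text
t: 18.03
eef_pos: [0.3901, -0.2215, 0.109]
ee_rot: [0.332, 0.941, 0.011, 0.059]
force: [1.3, -1.0, 1.3]
grip_width: 0.045
```

Run:
```python
from h import *
go(.3795,-.2219,.006,51.7)
R_=R.from_quat(get_obs()["ee_rot"]).as_matrix(); print("tool z",R_[:,2])
ci=camera_info("wrist"); np.save("pics/w8.npy",ci); cv2.imwrite("pics/w8.png",capture("wrist")); print(w2px("wrist",[.3795,-.2219,.01],ci))
```

```text
jaw now 51.3 tilt 6.87 yaw -0.006 rad (q6 -1.52); offset(now axes) [ 18.6 -13.  101.1] |d|=104
   offset after yaw [ 18.7 -12.9 101.1] pos [ 0.3901 -0.2215  0.109 ] t 18.03
tool z [ 0.11812006 -0.0189121  -0.99281921]
[240.8 173. ]
```

View pics/w8.png

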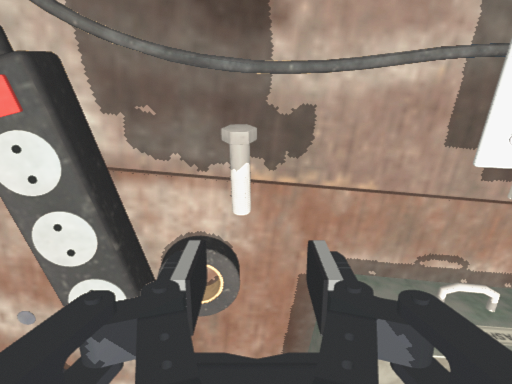

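move_arm([
  {"offset":[9,-6,20],"yaw":0},
  {"offset":[9,-6,25],"yaw":0},
  {"offset":[1,-1,25],"yaw":0},
  {"offset":[0,0,10],"yaw":0},
  {"offset":[0,0,0],"yaw":0},
])

```text
t: 18.5
eef_pos: [0.3902, -0.229, 0.0379]
ee_rot: [0.329, 0.941, 0.007, 0.075]
force: [-0.9, -0.1, -0.2]
grip_width: 0.0452
```

Run:
```python
from h import *
go(.3795,-.2219,.007,51.7)
```

```text
jaw now 51.7 tilt 8.63 yaw 0.001 rad (q6 -1.58); offset(now axes) [16.9 -3.  28.7] |d|=33
   offset after yaw [16.9 -3.  28.7] pos [ 0.3902 -0.229   0.0379] t 18.5
```

Run:
```python
from h import *
o=get_obs(); print(np.round(o["q"],3)); R_=R.from_quat(o["ee_rot"]).as_matrix(); print(R_[:,2])
go(.3795,-.2219,.007,51.7)
```

```text
[-0.592  0.31   2.199  0.108  0.493 -1.582]
[ 0.14552483 -0.0362795  -0.98868919]
jaw now 51.7 tilt 8.63 yaw 0.001 rad (q6 -1.58); offset(now axes) [16.9 -3.  28.7] |d|=33
   offset after yaw [16.9 -3.  28.7] pos [ 0.3902 -0.229   0.0379] t 18.5
```

move_arm([
  {"offset":[10,-2,6],"yaw":0},
  {"offset":[8,-1,10],"yaw":0},
  {"offset":[0,0,10],"yaw":0},
  {"offset":[0,0,0],"yaw":0},
])

```text
t: 18.83
eef_pos: [0.388, -0.2267, 0.0179]
ee_rot: [0.327, 0.941, 0.004, 0.086]
force: [0.0, 0.6, -0.1]
grip_width: 0.0455
```

Run:
```python
from h import *
go(.3795,-.2219,.007,51.7)
o=get_obs(); print(np.round(o["q"],3))
```

```text
jaw now 52.0 tilt 9.83 yaw 0.004 rad (q6 -1.61); offset(now axes) [11.2 -2.1  9.1] |d|=15
   offset after yaw [11.2 -2.2  9.1] pos [ 0.388  -0.2267  0.0179] t 18.83
[-0.591  0.339  2.243  0.134  0.399 -1.612]
```

move_arm([
  {"offset":[6,-1,2],"yaw":0},
  {"offset":[6,-1,2],"yaw":0},
  {"offset":[5,0,3],"yaw":0},
  {"offset":[4,0,3],"yaw":0},
  {"offset":[0,0,0],"yaw":0},
  {"offset":[0,0,0],"yaw":0},
])

```text
t: 19.33
eef_pos: [0.376, -0.2178, 0.0097]
ee_rot: [0.326, 0.941, 0.003, 0.092]
force: [-0.6, -0.4, -0.3]
grip_width: 0.0447
```

Run:
```python
from h import *
go(.3795,-.2219,.007,51.7)
o=get_obs(); print(np.round(o["q"],3))
```

```text
jaw now 52.1 tilt 10.60 yaw 0.007 rad (q6 -1.64); offset(now axes) [-4.7 -1.2  3.5] |d|=6
   offset after yaw [-4.7 -1.2  3.5] pos [ 0.376  -0.2178  0.0097] t 19.33
[-0.59   0.337  2.294  0.159  0.337 -1.638]
```

move_arm([
  {"offset":[-3,-1,3],"yaw":0},
  {"offset":[0,0,0],"yaw":0},
  {"offset":[0,0,0],"yaw":0},
  {"offset":[0,0,0],"yaw":0},
  {"offset":[0,0,0],"yaw":0},
  {"offset":[0,0,0],"yaw":0},
  {"offset":[0,0,0],"yaw":0},
  {"offset":[0,0,0],"yaw":0},
], grip=5, force=60)

```text
t: 20.0
eef_pos: [0.3786, -0.2208, 0.0076]
ee_rot: [0.326, 0.941, 0.003, 0.092]
force: [-1.0, 0.4, 2.5]
grip_width: 0.0175
```

move_arm([
  {"offset":[0,0,-15],"yaw":0},
  {"offset":[0,0,-30],"yaw":0},
  {"offset":[0,0,-30],"yaw":0},
  {"offset":[0,0,-30],"yaw":0},
  {"offset":[0,0,-15],"yaw":0},
  {"offset":[0,0,0],"yaw":0},
])

```text
t: 20.5
eef_pos: [0.3559, -0.214, 0.1279]
ee_rot: [0.326, 0.941, 0.004, 0.088]
force: [0.9, -0.1, -1.3]
grip_width: 0.0174
```

Run:
```python
from h import *
o=get_obs(); print(np.round(o["q"],3),R.from_quat(o["ee_rot"]).as_matrix()[:,2],o["grip_width"])
f=mw(-210+80-5,0) ;print(f)
for x in(-160,): go(*mw(x,0),.15,47.5)
```

```text
[-0.611  0.099  2.172  0.086  0.704 -1.575] [ 0.16868904 -0.05072909 -0.98436303] 0.017439902805995455
[0.47146537 0.0203181 ]
jaw now 52.1 tilt 10.15 yaw 0.080 rad (q6 -1.58); offset(now axes) [ 53.  231.8 -16.1] |d|=238
   offset after yaw [ 71.2 226.9 -16.1] pos [ 0.3559 -0.214   0.1279] t 20.5
```

Run:
```python
from h import *
ci=np.load("pics/w7.npy",allow_pickle=True).item(); p=np.load("p.npy"); c,s=np.cos(p[2]),np.sin(p[2])
def tom(u,v,z):
    w=px2w("wrist",u,v,z,ci)[:2]-p[:2]; return np.round(1e3*np.array([c*w[0]+s*w[1],-s*w[0]+c*w[1]]),0)
for n,u,v,z in (("pull",382,12,.098),("innerfront",392,60,.054),("innerback",493,40,.054),("corner",388,101,.054),("floorcorner",391,97,.03),("cornerback",483,104,.054)): print(n,tom(u,v,z))
im=cv2.imread("pics/w7.png")[0:130,340:512]; cv2.imwrite("pics/w7z.png",cv2.resize(im,None,fx=4,fy=4,interpolation=3))
```

```text
pull [-223.   -6.]
innerfront [-186.  -51.]
innerback [-66. -27.]
corner [-184.  -99.]
floorcorner [-170.  -96.]
cornerback [ -59. -102.]
```

View pics/w7z.png

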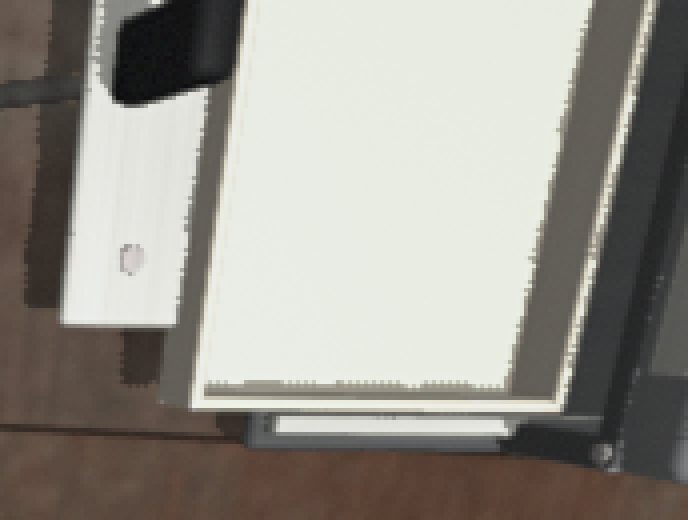

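Run:
```python
from h import *
go(*mw(-100,0),.15,47.5)
```

```text
jaw now 52.1 tilt 10.15 yaw 0.080 rad (q6 -1.58); offset(now axes) [ 48.9 291.5 -11.5] |d|=296
   offset after yaw [ 71.9 286.7 -11.5] pos [ 0.3559 -0.214   0.1279] t 20.5
```

move_arm([
  {"offset":[0,0,-10],"yaw":0.08},
  {"offset":[7,28,-2],"yaw":0},
  {"offset":[7,28,-2],"yaw":0},
  {"offset":[7,28,-2],"yaw":0},
  {"offset":[7,28,-2],"yaw":0},
  {"offset":[7,28,-2],"yaw":0},
  {"offset":[7,28,0],"yaw":0},
  {"offset":[7,28,0],"yaw":0},
  {"offset":[7,28,0],"yaw":0},
  {"offset":[7,28,0],"yaw":0},
  {"offset":[7,25,0],"yaw":0},
  {"offset":[0,0,0],"yaw":0},
  {"offset":[0,0,0],"yaw":0},
])

```text
t: 21.58
eef_pos: [0.4938, 0.0492, 0.1429]
ee_rot: [0.368, 0.926, 0.005, 0.081]
force: [-1.2, 0.1, -2.0]
grip_width: 0.0174
```

Run:
```python
from h import *
go(*mw(-100,0),.06,47.5); print(get_obs()["grip_width"])
```

```text
jaw now 47.0 tilt 9.30 yaw -0.009 rad (q6 -0.63); offset(now axes) [ 9.1 -7.1 82.2] |d|=83
   offset after yaw [ 9.1 -7.  82.2] pos [0.4938 0.0492 0.1429] t 21.58
0.017444012597993382
```

move_arm([
  {"offset":[5,-4,15],"yaw":0},
  {"offset":[4,-3,20],"yaw":0},
  {"offset":[0,0,20],"yaw":0},
  {"offset":[0,0,20],"yaw":0},
  {"offset":[0,0,0],"yaw":0},
])

```text
t: 22.0
eef_pos: [0.4911, 0.0438, 0.0608]
ee_rot: [0.368, 0.926, 0.004, 0.079]
force: [-0.8, -1.1, -0.3]
grip_width: 0.0174
```

Run:
```python
from h import *
go(*mw(-100,0),.042,47.5); print(get_obs()["grip_width"])
```

```text
jaw now 46.9 tilt 9.05 yaw -0.010 rad (q6 -0.61); offset(now axes) [ 1.4  3.2 19. ] |d|=19
   offset after yaw [ 1.4  3.2 19. ] pos [0.4911 0.0438 0.0608] t 22.0
0.017418230992927122
```

move_arm([
  {"offset":[1,2,8],"yaw":0},
  {"offset":[0,1,8],"yaw":0},
  {"offset":[0,0,2],"yaw":0},
  {"offset":[0,0,0],"yaw":0},
])

```text
t: 22.33
eef_pos: [0.4935, 0.0434, 0.0415]
ee_rot: [0.37, 0.926, 0.003, 0.077]
force: [-1.6, -0.3, -0.3]
grip_width: 0.0173
```

move_arm([
  {"offset":[0,0,0],"yaw":0},
  {"offset":[0,0,0],"yaw":0},
  {"offset":[0,0,0],"yaw":0},
  {"offset":[0,0,-15],"yaw":0},
  {"offset":[0,0,-30],"yaw":0},
  {"offset":[0,0,-35],"yaw":0},
  {"offset":[0,0,-35],"yaw":0},
  {"offset":[0,0,0],"yaw":0},
], grip=29)

```text
t: 23.0
eef_pos: [0.477, 0.0491, 0.1628]
ee_rot: [0.369, 0.926, 0.003, 0.078]
force: [1.1, 0.3, 1.4]
grip_width: 0.0289
```

Run:
```python
from h import *
# chisel: grasp mid; jaw perpendicular to az 6.9
o=get_obs();print(np.round(o["q"],2))
go(.47,-.35,.22,97); go(.47,-.35,.22,-83)
ci=camera_info("wrist"); np.save("pics/w9.npy",ci); im=capture("wrist"); cv2.imwrite("pics/w9.png",im)
print(w2px("wrist",[*mw(-100,0),.045],ci))
cv2.imwrite("pics/top1.png",capture("top"))
```

```text
[ 0.13  0.17  1.98 -0.09  0.86 -0.63]
jaw now 46.8 tilt 8.98 yaw -0.877 rad (q6 -0.63); offset(now axes) [-276.4 -291.4  -36.5] |d|=403
   offset after yaw [  47.2 -398.8  -36.5] pos [0.477  0.0491 0.1628] t 23.0
jaw now 46.8 tilt 8.98 yaw -0.877 rad (q6 -0.63); offset(now axes) [-276.4 -291.4  -36.5] |d|=403
   offset after yaw [  47.2 -398.8  -36.5] pos [0.477  0.0491 0.1628] t 23.0
[262.  187.3]
```

move_arm([
  {"offset":[0,0,-20],"yaw":0.119},
  {"offset":[0,0,-20],"yaw":0.119},
  {"offset":[0,0,-20],"yaw":0.119},
  {"offset":[0,0,0],"yaw":0.119},
  {"offset":[0,0,0],"yaw":0.119},
  {"offset":[0,0,0],"yaw":0.119},
  {"offset":[0,0,0],"yaw":0.119},
  {"offset":[0,0,0],"yaw":0.119},
  {"offset":[0,0,0],"yaw":0.119},
  {"offset":[0,0,0],"yaw":0.119},
  {"offset":[0,0,0],"yaw":0.119},
  {"offset":[0,0,0],"yaw":0.119},
  {"offset":[0,0,0],"yaw":0.119},
  {"offset":[0,0,0],"yaw":0.119},
  {"offset":[0,0,0],"yaw":0.119},
  {"offset":[0,0,0],"yaw":0.119},
  {"offset":[0,0,0],"yaw":0.119},
  {"offset":[0,0,0],"yaw":0.119},
  {"offset":[0,0,0],"yaw":0.119},
  {"offset":[0,0,0],"yaw":0.119},
], grip=50)

```text
t: 24.77
eef_pos: [0.4585, 0.053, 0.1924]
ee_rot: [0.997, -0.056, 0.051, 0.025]
force: [-0.8, -0.4, -0.5]
grip_width: 0.05
```

Run:
```python
from h import *
go(.36,-.2,.25,-83)
o=get_obs(); print(np.round(o["q"],3),R.from_quat(o["ee_rot"]).as_matrix()[:,2])
```

```text
jaw now -96.6 tilt 6.50 yaw -0.237 rad (q6 1.86); offset(now axes) [-63.6 264.9 -53.1] |d|=278
   offset after yaw [-124.1  242.6  -53.1] pos [0.4585 0.053  0.1924] t 24.77
[ 0.137  0.13   1.931 -0.081  0.991  1.862] [ 0.0989569  -0.05481667 -0.99358073]
```

move_arm([
  {"offset":[-7,29,-6],"yaw":0},
  {"offset":[-7,29,-6],"yaw":0},
  {"offset":[-7,29,-6],"yaw":0},
  {"offset":[-7,29,-6],"yaw":0},
  {"offset":[-7,29,-6],"yaw":0},
  {"offset":[-7,29,-6],"yaw":0},
  {"offset":[-7,29,-6],"yaw":0},
  {"offset":[-7,29,-6],"yaw":0},
  {"offset":[-7,29,-6],"yaw":0},
  {"offset":[0,0,0],"yaw":-0.11},
  {"offset":[0,0,0],"yaw":-0.11},
  {"offset":[0,0,0],"yaw":0},
])

```text
t: 25.77
eef_pos: [0.3536, -0.2061, 0.2367]
ee_rot: [0.997, 0.056, 0.037, 0.026]
force: [-0.2, 0.1, 0.0]
grip_width: 0.0499
```

Run:
```python
from h import *
go(.47,-.44,.25,-83)
o=get_obs(); print(np.round(o["q"],3),R.from_quat(o["ee_rot"]).as_matrix()[:,2])
```

```text
jaw now -83.7 tilt 5.24 yaw -0.011 rad (q6 0.90); offset(now axes) [ 89.5 245.7   7.1] |d|=262
   offset after yaw [ 86.7 246.7   7.1] pos [ 0.3536 -0.2061  0.2367] t 25.77
[-5.550e-01  4.000e-03  1.948e+00 -1.000e-03  1.098e+00  9.030e-01] [ 0.0772343  -0.04860435 -0.99582754]
```

move_arm([
  {"offset":[10,27,0],"yaw":0},
  {"offset":[10,27,0],"yaw":0},
  {"offset":[10,27,0],"yaw":0},
  {"offset":[10,27,0],"yaw":0},
  {"offset":[10,27,0],"yaw":0},
  {"offset":[10,27,0],"yaw":0},
  {"offset":[10,27,0],"yaw":0},
  {"offset":[10,27,0],"yaw":0},
  {"offset":[10,27,0],"yaw":0},
  {"offset":[0,0,0],"yaw":0},
  {"offset":[0,0,0],"yaw":0},
])

```text
t: 26.68
eef_pos: [0.4723, -0.4428, 0.2374]
ee_rot: [0.998, 0.044, 0.03, 0.017]
force: [0.2, 0.4, 0.1]
grip_width: 0.0501
```

Run:
```python
from h import *
go(.491,-.465,.1,-83)
o=get_obs(); print(np.round(o["q"],3),R.from_quat(o["ee_rot"]).as_matrix()[:,2])
ci=camera_info("wrist"); np.save("pics/w10.npy",ci); im=capture("wrist"); cv2.imwrite("pics/w10.png",im)
print([w2px("wrist",[*a,.008],ci) for a in((.408,-.475),(.574,-.455))])
```

```text
jaw now -85.1 tilt 3.95 yaw -0.036 rad (q6 0.70); offset(now axes) [  8.6  18.7 138.9] |d|=140
   offset after yaw [  7.9  19.  138.9] pos [ 0.4723 -0.4428  0.2374] t 26.68
[-0.782  0.398  1.431  0.023  1.247  0.696] [ 0.06162105 -0.03094066 -0.99761993]
[array([271.3, 231.9]), array([267.2,  79.4])]
```

View pics/w10.png

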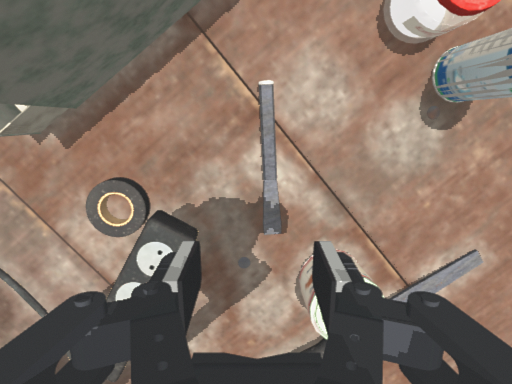

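move_arm([
  {"offset":[4,6,25],"yaw":-0.036},
  {"offset":[4,6,30],"yaw":0},
  {"offset":[4,6,30],"yaw":0},
  {"offset":[4,1,30],"yaw":0},
  {"offset":[0,0,25],"yaw":0},
  {"offset":[0,0,25],"yaw":0},
  {"offset":[0,0,0],"yaw":0},
])

```text
t: 27.32
eef_pos: [0.5011, -0.4574, 0.069]
ee_rot: [0.998, 0.061, 0.03, 0.017]
force: [-0.8, -0.1, -0.3]
grip_width: 0.0503
```

Run:
```python
from h import *
go(.499,-.464,.006,-83)
```

```text
jaw now -83.1 tilt 3.96 yaw -0.001 rad (q6 0.67); offset(now axes) [-6.5  4.  62.9] |d|=63
   offset after yaw [-6.5  4.  62.9] pos [ 0.5011 -0.4574  0.069 ] t 27.32
```

move_arm([
  {"offset":[-2,2,20],"yaw":0},
  {"offset":[-2,2,20],"yaw":0},
  {"offset":[-2,0,12],"yaw":0},
  {"offset":[0,0,6],"yaw":0},
  {"offset":[0,0,3],"yaw":0},
  {"offset":[0,0,0],"yaw":0},
])

```text
t: 27.82
eef_pos: [0.5004, -0.4603, 0.0111]
ee_rot: [0.998, 0.061, 0.031, 0.017]
force: [0.8, -0.3, 0.3]
grip_width: 0.0502
```

Run:
```python
from h import *
go(.499,-.464,.006,-83)
```

```text
jaw now -83.1 tilt 4.12 yaw -0.002 rad (q6 0.66); offset(now axes) [-2.2  3.3  5.1] |d|=6
   offset after yaw [-2.2  3.3  5.1] pos [ 0.5004 -0.4603  0.0111] t 27.82
```

move_arm([
  {"offset":[-1,3,6],"yaw":0},
  {"offset":[0,0,1],"yaw":0},
  {"offset":[0,0,0],"yaw":0},
  {"offset":[0,0,0],"yaw":0},
  {"offset":[0,0,0],"yaw":0},
  {"offset":[0,0,0],"yaw":0},
  {"offset":[0,0,0],"yaw":0},
  {"offset":[0,0,0],"yaw":0},
  {"offset":[0,0,0],"yaw":0},
], grip=3, force=100)

```text
t: 28.57
eef_pos: [0.5017, -0.4649, 0.0076]
ee_rot: [0.997, 0.061, 0.033, 0.02]
force: [0.7, 0.6, -1.4]
grip_width: 0.0101
```

move_arm([
  {"offset":[0,0,-15],"yaw":0},
  {"offset":[0,0,-25],"yaw":0},
  {"offset":[0,0,-25],"yaw":0},
  {"offset":[0,0,-25],"yaw":0},
  {"offset":[0,0,-25],"yaw":0},
  {"offset":[0,0,-25],"yaw":0},
  {"offset":[0,0,-15],"yaw":0},
  {"offset":[0,0,0],"yaw":0},
])

```text
t: 29.23
eef_pos: [0.4888, -0.4578, 0.1643]
ee_rot: [0.998, 0.061, 0.03, 0.016]
force: [1.5, -0.1, -2.0]
grip_width: 0.0103
```

Run:
```python
from h import *
go(.36,-.22,.2)
print(get_obs()["grip_width"])
```

```text
jaw now -83.1 tilt 3.86 yaw 0.000 rad (q6 0.66); offset(now axes) [ -96.7 -250.1  -50.1] |d|=273
   offset after yaw [ -96.7 -250.1  -50.1] pos [ 0.4888 -0.4578  0.1643] t 29.23
0.01029582920389658
```

move_arm([
  {"offset":[-10,-25,-5],"yaw":0},
  {"offset":[-10,-25,-5],"yaw":0},
  {"offset":[-10,-25,-5],"yaw":0},
  {"offset":[-10,-25,-5],"yaw":0},
  {"offset":[-10,-25,-5],"yaw":0},
  {"offset":[-10,-25,-5],"yaw":0},
  {"offset":[-10,-25,-5],"yaw":0},
  {"offset":[-10,-25,-3],"yaw":0},
  {"offset":[-10,-25,-3],"yaw":0},
  {"offset":[-7,-25,-3],"yaw":0},
  {"offset":[0,0,0],"yaw":0},
])

```text
t: 30.15
eef_pos: [0.3486, -0.2076, 0.1819]
ee_rot: [0.998, 0.059, 0.024, 0.011]
force: [-0.5, 0.3, -2.4]
grip_width: 0.0104
```

move_arm([
  {"offset":[0,0,0],"yaw":-0.1},
  {"offset":[0,0,0],"yaw":-0.1},
  {"offset":[0,0,0],"yaw":-0.1},
  {"offset":[0,0,0],"yaw":-0.1},
  {"offset":[0,0,0],"yaw":-0.1},
  {"offset":[0,0,0],"yaw":-0.1},
  {"offset":[0,0,0],"yaw":-0.1},
  {"offset":[0,0,0],"yaw":-0.1},
  {"offset":[0,0,0],"yaw":-0.1},
  {"offset":[0,0,0],"yaw":-0.1},
  {"offset":[0,0,0],"yaw":-0.1},
  {"offset":[0,0,0],"yaw":-0.1},
  {"offset":[0,0,0],"yaw":-0.1},
  {"offset":[0,0,0],"yaw":-0.1},
  {"offset":[0,0,0],"yaw":-0.1},
  {"offset":[0,0,0],"yaw":-0.1},
])

```text
t: 31.48
eef_pos: [0.3441, -0.2062, 0.1681]
ee_rot: [0.622, 0.783, 0.006, 0.016]
force: [0.3, -0.2, -3.0]
grip_width: 0.0104
```

Run:
```python
from h import *
go(*mw(-146,8),.17,47.5)
o=get_obs();print(o["grip_width"],o["force"],o["q"].round(2),R.from_quat(o["ee_rot"]).as_matrix()[:,2])
```

```text
jaw now 13.1 tilt 1.95 yaw -0.600 rad (q6 -0.81); offset(now axes) [192.  161.9  -0.4] |d|=251
   offset after yaw [ 67.1 242.   -0.4] pos [ 0.3441 -0.2062  0.1681] t 31.48
0.0103844783618607 [ 0.25482835 -0.20286719 -2.96365109] [-0.58  0.09  2.05  0.01  0.98 -0.81] [ 0.03252013 -0.01001684 -0.99942088]
```

move_arm([
  {"offset":[0,0,-2],"yaw":-0.1},
  {"offset":[0,0,-2],"yaw":-0.1},
  {"offset":[0,0,-2],"yaw":-0.1},
  {"offset":[0,0,-2],"yaw":-0.1},
  {"offset":[0,0,0],"yaw":-0.1},
  {"offset":[0,0,0],"yaw":-0.05},
  {"offset":[7,25,0],"yaw":0},
  {"offset":[7,25,0],"yaw":0},
  {"offset":[7,25,0],"yaw":0},
  {"offset":[7,25,0],"yaw":0},
  {"offset":[7,25,0],"yaw":0},
  {"offset":[7,25,0],"yaw":0},
  {"offset":[7,25,0],"yaw":0},
  {"offset":[7,25,0],"yaw":0},
  {"offset":[5,20,0],"yaw":0},
  {"offset":[0,0,0],"yaw":0},
  {"offset":[0,0,0],"yaw":0},
])

```text
t: 32.9
eef_pos: [0.4551, 0.0014, 0.1623]
ee_rot: [0.372, 0.928, 0.0, 0.009]
force: [0.7, -0.6, -1.6]
grip_width: 0.0102
```

Run:
```python
from h import *
go(*mw(-146,8),.09,47.5)
o=get_obs();print(o["grip_width"],o["force"],o["q"].round(2),R.from_quat(o["ee_rot"]).as_matrix()[:,2])
ci=camera_info("wrist"); np.save("pics/w11.npy",ci); im=capture("wrist"); cv2.imwrite("pics/w11.png",im)
```

```text
jaw now 46.3 tilt 1.05 yaw -0.021 rad (q6 -0.82); offset(now axes) [10.3 13.3 72.2] |d|=74
   offset after yaw [10.  13.5 72.2] pos [0.4551 0.0014 0.1623] t 32.9
0.010174979985369075 [ 0.69886639 -0.58648866 -1.5636289 ] [-0.02  0.18  1.94 -0.01  1.   -0.82] [ 0.01708377 -0.00670286 -0.99983159]
```

move_arm([
  {"offset":[5,7,15],"yaw":-0.02},
  {"offset":[5,6,20],"yaw":0},
  {"offset":[0,0,20],"yaw":0},
  {"offset":[0,0,10],"yaw":0},
  {"offset":[0,0,0],"yaw":0},
])

```text
t: 33.37
eef_pos: [0.4573, 0.0132, 0.0944]
ee_rot: [0.365, 0.931, -0.0, 0.01]
force: [-1.0, 0.1, -1.7]
grip_width: 0.0098
```

Run:
```python
from h import *
go(*mw(-146,8),.041,47.5)
o=get_obs();print(o["grip_width"])
```

```text
jaw now 47.1 tilt 1.17 yaw -0.006 rad (q6 -0.81); offset(now axes) [ 3.4  3.5 53.4] |d|=54
   offset after yaw [ 3.4  3.5 53.4] pos [0.4573 0.0132 0.0944] t 33.37
0.009828071462702193
```

move_arm([
  {"offset":[2,2,15],"yaw":0},
  {"offset":[1,2,15],"yaw":0},
  {"offset":[0,0,15],"yaw":0},
  {"offset":[0,0,5],"yaw":0},
  {"offset":[0,0,0],"yaw":0},
])

```text
t: 33.78
eef_pos: [0.4591, 0.0135, 0.0444]
ee_rot: [0.368, 0.93, -0.0, 0.011]
force: [0.3, -0.7, -2.5]
grip_width: 0.0103
```

Run:
```python
from h import *
go(*mw(-146,8),.039,47.5)
o=get_obs();print(o["grip_width"],o["force"])
```

```text
jaw now 46.8 tilt 1.32 yaw -0.012 rad (q6 -0.79); offset(now axes) [3.6 2.3 5.4] |d|=7
   offset after yaw [3.6 2.3 5.4] pos [0.4591 0.0135 0.0444] t 33.78
0.010300273222930456 [ 0.30948531 -0.74348172 -2.47052893]
```

move_arm([
  {"offset":[2,2,3],"yaw":0},
  {"offset":[0,0,3],"yaw":0},
  {"offset":[0,0,0],"yaw":0},
])

```text
t: 34.03
eef_pos: [0.4599, 0.0157, 0.0403]
ee_rot: [0.369, 0.929, 0.0, 0.012]
force: [-2.8, 1.0, 1.8]
grip_width: 0.0103
```

move_arm([
  {"offset":[0,0,0],"yaw":0},
  {"offset":[0,0,0],"yaw":0},
  {"offset":[0,0,0],"yaw":0},
  {"offset":[0,0,-15],"yaw":0},
  {"offset":[0,0,-30],"yaw":0},
  {"offset":[0,0,-35],"yaw":0},
  {"offset":[0,0,-35],"yaw":0},
  {"offset":[0,0,-35],"yaw":0},
  {"offset":[0,0,-35],"yaw":0},
  {"offset":[0,0,0],"yaw":0},
], grip=28)

```text
t: 34.87
eef_pos: [0.4571, 0.0172, 0.2365]
ee_rot: [0.368, 0.93, 0.001, 0.016]
force: [1.8, 0.6, -0.1]
grip_width: 0.0281
```

Run:
```python
from h import *
d=mw(-210,0); go(*d,.15,47.5-90)
ci=camera_info("wrist"); np.save("pics/w12.npy",ci); im=capture("wrist"); cv2.imwrite("pics/w12.png",im)
print(w2px("wrist",[*mw(-146,0),.035],ci),w2px("wrist",[*mw(-100,0),.04],ci))
t=capture("top"); cv2.imwrite("pics/top2.png",t)
u,v=w2px("top",[*mw(-125,0),.03]).astype(int); print(u,v)
z=cv2.resize(t[v-45:v+45,u-35:u+35],(467,600),interpolation=3)
w=cv2.resize(im,(333,250)); cv=np.zeros((600,800,3),np.uint8); cv[:,:467]=z; cv[:250,467:]=w
ti=t[100:290,120:430]; cv[260:464,467:]=cv2.resize(ti,(333,204)); cv2.imwrite("pics/c.png",cv)
```

```text
jaw now 46.8 tilt 1.86 yaw 1.558 rad (q6 -0.79); offset(now axes) [ -6.7 -64.1  85.8] |d|=107
   offset after yaw [-64.1   5.9  85.8] pos [0.4571 0.0172 0.2365] t 34.87
[256.4 171. ] [302.1 171.4]
241 200
```

View pics/c.png

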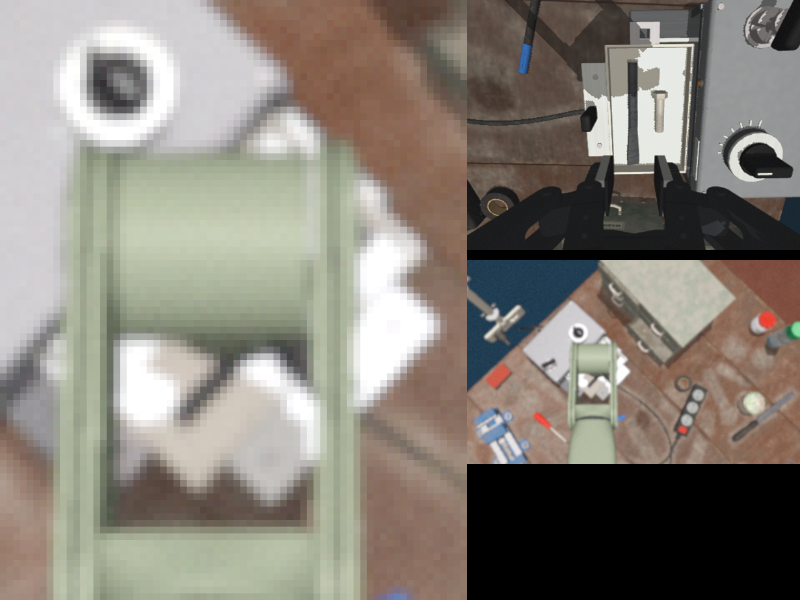

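move_arm([
  {"offset":[0,0,0],"yaw":0.115},
  {"offset":[0,0,0],"yaw":0.115},
  {"offset":[0,0,0],"yaw":0.115},
  {"offset":[0,0,0],"yaw":0.115},
  {"offset":[0,0,0],"yaw":0.115},
  {"offset":[0,0,0],"yaw":0.115},
  {"offset":[0,0,0],"yaw":0.115},
  {"offset":[0,0,0],"yaw":0.115},
  {"offset":[0,0,0],"yaw":0.115},
  {"offset":[0,0,0],"yaw":0.115},
  {"offset":[0,0,0],"yaw":0.115},
  {"offset":[0,0,0],"yaw":0.115},
  {"offset":[0,0,0],"yaw":0.1},
  {"offset":[0,0,0],"yaw":0},
  {"offset":[0,0,0],"yaw":0},
], grip=60)

```text
t: 36.22
eef_pos: [0.4387, 0.0162, 0.2034]
ee_rot: [0.914, 0.406, -0.017, -0.0]
force: [-0.2, 0.3, -0.2]
grip_width: 0.0603
```

Run:
```python
from h import *
go(.4262,-.0312,.15,47.5-90)
```

```text
jaw now -42.1 tilt 1.98 yaw 0.007 rad (q6 0.76); offset(now axes) [-41.8  23.3  54.4] |d|=72
   offset after yaw [-41.7  23.6  54.4] pos [0.4387 0.0162 0.2034] t 36.22
```

move_arm([
  {"offset":[-14,8,10],"yaw":0.007},
  {"offset":[-14,8,15],"yaw":0},
  {"offset":[-14,8,15],"yaw":0},
  {"offset":[0,0,10],"yaw":0},
  {"offset":[0,0,0],"yaw":0},
])

```text
t: 36.63
eef_pos: [0.4245, -0.0329, 0.1491]
ee_rot: [0.912, 0.409, -0.02, -0.002]
force: [-0.0, 1.2, -0.7]
grip_width: 0.0599
```

Run:
```python
from h import *
go(.4262,-.0312,.066,47.5-90)
```

```text
jaw now -41.7 tilt 2.25 yaw 0.014 rad (q6 0.64); offset(now axes) [ 5.3  1.8 82.9] |d|=83
   offset after yaw [ 5.3  1.7 82.9] pos [ 0.4245 -0.0329  0.1491] t 36.63
```

move_arm([
  {"offset":[3,1,25],"yaw":0.01},
  {"offset":[2,1,30],"yaw":0},
  {"offset":[0,0,18],"yaw":0},
  {"offset":[0,0,8],"yaw":0},
  {"offset":[0,0,0],"yaw":0},
])

```text
t: 37.05
eef_pos: [0.4276, -0.0313, 0.0653]
ee_rot: [0.912, 0.409, -0.019, -0.001]
force: [-0.3, -1.1, 0.2]
grip_width: 0.0602
```

move_arm([
  {"offset":[0,0,0],"yaw":0},
  {"offset":[0,0,0],"yaw":0},
  {"offset":[0,0,0],"yaw":0},
  {"offset":[0,0,0],"yaw":0},
  {"offset":[0,0,0],"yaw":0},
], grip=15, force=40)

```text
t: 37.47
eef_pos: [0.4265, -0.0295, 0.0664]
ee_rot: [0.912, 0.409, -0.019, -0.003]
force: [1.8, -2.6, -12.0]
grip_width: 0.023
```

move_arm([
  {"offset":[6,0,0],"yaw":0},
  {"offset":[8,0,0],"yaw":0},
  {"offset":[8,0,0],"yaw":0},
  {"offset":[8,0,0],"yaw":0},
  {"offset":[8,0,0],"yaw":0},
  {"offset":[8,0,0],"yaw":0},
  {"offset":[8,0,0],"yaw":0},
  {"offset":[8,0,0],"yaw":0},
  {"offset":[8,0,0],"yaw":0},
  {"offset":[8,0,0],"yaw":0},
  {"offset":[8,0,0],"yaw":0},
  {"offset":[8,0,0],"yaw":0},
])

```text
t: 38.47
eef_pos: [0.4954, 0.0456, 0.0663]
ee_rot: [0.912, 0.41, -0.019, -0.0]
force: [-1.7, -2.5, 4.6]
grip_width: 0.0235
```

Run:
```python
from h import *
go(.5137,.0649,get_obs()["eef_pos"][2],47.5-90); o=get_obs(); print(o["grip_width"],o["force"])
```

```text
jaw now -41.6 tilt 2.16 yaw 0.016 rad (q6 0.81); offset(now axes) [26.5  0.9 -0.9] |d|=27
   offset after yaw [26.5  0.5 -0.9] pos [0.4954 0.0456 0.0663] t 38.47
0.02352813628308172 [-1.73808547 -2.48412113  4.57259142]
```

move_arm([
  {"offset":[8,0,0],"yaw":0},
  {"offset":[8,0,0],"yaw":0},
  {"offset":[6,0,0],"yaw":0},
  {"offset":[5,0,0],"yaw":0},
  {"offset":[5,0,0],"yaw":0},
  {"offset":[5,0,0],"yaw":0},
])

```text
t: 38.97
eef_pos: [0.5139, 0.066, 0.0662]
ee_rot: [0.91, 0.414, -0.033, 0.006]
force: [-11.8, -19.4, 13.7]
grip_width: 0.0238
```

Run:
```python
from h import *
go(.5137,.0649,get_obs()["eef_pos"][2],47.5-90); o=get_obs(); print(o["grip_width"],o["force"])
```

```text
jaw now -41.1 tilt 3.87 yaw 0.025 rad (q6 0.87); offset(now axes) [-1.   0.6  0.1] |d|=1
   offset after yaw [-1.   0.6  0.1] pos [0.5139 0.066  0.0662] t 38.97
0.023789462222662656 [-11.77365733 -19.3799533   13.69841141]
```

move_arm([
  {"offset":[0,0,0],"yaw":0},
  {"offset":[0,0,0],"yaw":0},
  {"offset":[0,0,0],"yaw":0},
])

```text
t: 39.22
eef_pos: [0.5135, 0.0654, 0.0662]
ee_rot: [0.91, 0.414, -0.034, 0.006]
force: [-4.9, -1.7, 4.9]
grip_width: 0.0234
```

move_arm([
  {"offset":[0,0,0],"yaw":0},
  {"offset":[0,0,0],"yaw":0},
  {"offset":[0,0,0],"yaw":0},
  {"offset":[0,0,-15],"yaw":0},
  {"offset":[0,0,-35],"yaw":0},
  {"offset":[0,0,-35],"yaw":0},
  {"offset":[0,0,-35],"yaw":0},
  {"offset":[0,0,-35],"yaw":0},
  {"offset":[0,0,-25],"yaw":0},
  {"offset":[0,0,0],"yaw":-0.11},
  {"offset":[0,0,0],"yaw":-0.11},
  {"offset":[0,0,0],"yaw":-0.11},
  {"offset":[0,0,0],"yaw":-0.11},
  {"offset":[0,0,0],"yaw":-0.11},
  {"offset":[0,0,0],"yaw":-0.11},
  {"offset":[0,0,0],"yaw":-0.11},
  {"offset":[0,0,0],"yaw":-0.11},
  {"offset":[0,0,0],"yaw":-0.11},
  {"offset":[0,0,0],"yaw":-0.11},
], grip=45)

```text
t: 40.8
eef_pos: [0.5349, 0.0875, 0.2525]
ee_rot: [0.532, 0.846, -0.016, -0.012]
force: [0.1, -0.1, -0.8]
grip_width: 0.045
```

Run:
```python
from h import *
go(.481,.198,.22,32.7); o=get_obs(); print(o["grip_width"],o["force"])
```

```text
jaw now 25.7 tilt 2.35 yaw -0.122 rad (q6 -0.30); offset(now axes) [122.8   0.7  32.9] |d|=127
   offset after yaw [121.8  15.7  32.9] pos [0.5349 0.0875 0.2525] t 40.8
0.04496078912983439 [ 0.0721949  -0.0736036  -0.80613091]
```

move_arm([
  {"offset":[0,0,0],"yaw":-0.11},
  {"offset":[30,4,0],"yaw":0},
  {"offset":[30,4,0],"yaw":0},
  {"offset":[30,4,8],"yaw":0},
  {"offset":[30,4,8],"yaw":0},
  {"offset":[0,0,8],"yaw":0},
  {"offset":[0,0,0],"yaw":0},
  {"offset":[0,0,0],"yaw":0},
])

```text
t: 41.47
eef_pos: [0.4862, 0.2079, 0.2272]
ee_rot: [0.479, 0.878, -0.008, -0.012]
force: [0.5, -0.6, -0.5]
grip_width: 0.0453
```

Run:
```python
from h import *
go(.481,.198,.149,32.7)
o=get_obs();print(R.from_quat(o["ee_rot"]).as_matrix()[:,2])
```

```text
jaw now 32.8 tilt 1.64 yaw 0.002 rad (q6 -0.20); offset(now axes) [-6.6 -7.8 78.3] |d|=79
   offset after yaw [-6.6 -7.8 78.3] pos [0.4862 0.2079 0.2272] t 41.47
[-0.02853592 -0.00225403 -0.99959023]
```

move_arm([
  {"offset":[-3,-4,15],"yaw":0},
  {"offset":[-3,-4,20],"yaw":0},
  {"offset":[0,0,20],"yaw":0},
  {"offset":[0,0,10],"yaw":0},
  {"offset":[0,0,0],"yaw":0},
])

```text
t: 41.88
eef_pos: [0.4864, 0.1969, 0.1629]
ee_rot: [0.48, 0.877, -0.004, -0.009]
force: [-0.0, -0.2, 0.7]
grip_width: 0.0451
```

Run:
```python
from h import *
go(.481,.198,.149,32.7)
```

```text
jaw now 32.6 tilt 1.09 yaw -0.002 rad (q6 -0.22); offset(now axes) [ 3.7 -3.7 14. ] |d|=15
   offset after yaw [ 3.7 -3.7 14. ] pos [0.4864 0.1969 0.1629] t 41.88
```

move_arm([
  {"offset":[3,-3,6],"yaw":0},
  {"offset":[1,-1,6],"yaw":0},
  {"offset":[0,0,4],"yaw":0},
  {"offset":[0,0,0],"yaw":0},
])

```text
t: 42.22
eef_pos: [0.4829, 0.1972, 0.1477]
ee_rot: [0.482, 0.876, -0.002, -0.007]
force: [-0.2, 0.4, -0.8]
grip_width: 0.0451
```

move_arm([
  {"offset":[0,0,0],"yaw":0},
  {"offset":[0,0,0],"yaw":0},
  {"offset":[0,0,0],"yaw":0},
  {"offset":[0,0,0],"yaw":0},
  {"offset":[0,0,0],"yaw":0},
  {"offset":[0,0,0],"yaw":0},
], grip=5, force=60)

```text
t: 42.72
eef_pos: [0.482, 0.196, 0.1489]
ee_rot: [0.484, 0.875, -0.003, -0.008]
force: [-0.5, -1.4, -1.6]
grip_width: 0.013
```

move_arm([
  {"offset":[0,0,-3],"yaw":0},
  {"offset":[0,0,-3],"yaw":0},
  {"offset":[0,0,-2],"yaw":0},
  {"offset":[0,0,0],"yaw":0},
])

```text
t: 43.05
eef_pos: [0.4819, 0.196, 0.1536]
ee_rot: [0.484, 0.875, -0.004, -0.009]
force: [2.2, -0.3, -11.6]
grip_width: 0.0126
```

move_arm([
  {"offset":[0,0,-1],"yaw":0.1},
  {"offset":[0,0,-0.5],"yaw":0.12},
  {"offset":[0,0,-0.5],"yaw":0.12},
  {"offset":[0,0,-0.5],"yaw":0.12},
  {"offset":[0,0,-0.5],"yaw":0.12},
  {"offset":[0,0,-0.5],"yaw":0.12},
])

```text
t: 43.55
eef_pos: [0.4819, 0.1963, 0.1533]
ee_rot: [0.762, 0.648, -0.008, -0.007]
force: [1.7, 0.5, -11.4]
grip_width: 0.0127
```

Run:
```python
from h import *
go(.481,.198,.154,-42.5); o=get_obs(); print(o["force"],o["ft_torque"])
```

```text
jaw now -9.2 tilt 1.18 yaw 0.581 rad (q6 0.52); offset(now axes) [ 1.6 -1.2 -0.7] |d|=2
   offset after yaw [ 0.6 -1.9 -0.7] pos [0.4819 0.1963 0.1533] t 43.55
[  1.68961163   0.52651927 -11.4289564 ] [ 3.34446902e-01 -6.69892587e-01 -1.90724266e-04]
```

move_arm([
  {"offset":[0,0,-0.5],"yaw":0.12},
  {"offset":[0,0,-0.5],"yaw":0.12},
  {"offset":[0,0,-0.5],"yaw":0.12},
  {"offset":[0,0,-0.5],"yaw":0.1},
  {"offset":[0,0,0],"yaw":0.06},
])

```text
t: 43.97
eef_pos: [0.482, 0.1962, 0.1527]
ee_rot: [0.907, 0.422, -0.01, -0.003]
force: [0.3, -3.5, -11.2]
grip_width: 0.013
```

Run:
```python
from h import *
go(.481,.198,.139,-42.5); o=get_obs(); print(o["force"],o["ft_torque"])
```

```text
jaw now -40.1 tilt 1.22 yaw 0.041 rad (q6 1.06); offset(now axes) [ 1.  -1.7 13.7] |d|=14
   offset after yaw [ 0.9 -1.8 13.7] pos [0.482  0.1962 0.1527] t 43.97
[  0.347527    -3.52431687 -11.24745704] [-0.2869924  -0.53700042  0.07880348]
```

Lower it gently to the bottom with a final bit of twist.

move_arm([
  {"offset":[0,0,0],"yaw":0.05},
  {"offset":[0,0,3],"yaw":0},
  {"offset":[0,0,4],"yaw":0},
  {"offset":[0,0,4],"yaw":0},
  {"offset":[0,0,3],"yaw":0},
  {"offset":[0,0,2],"yaw":0},
])

```text
t: 44.47
eef_pos: [0.4821, 0.1962, 0.1393]
ee_rot: [0.915, 0.403, -0.009, -0.001]
force: [-5.9, -2.1, 11.3]
grip_width: 0.0129
```

Run:
```python
from h import *
go(.481,.198,.137,-42.5); o=get_obs(); print(o["force"],o["ft_torque"])
```

```text
jaw now -42.5 tilt 1.07 yaw -0.000 rad (q6 1.10); offset(now axes) [ 0.6 -2.   2.3] |d|=3
   offset after yaw [ 0.6 -2.   2.3] pos [0.4821 0.1962 0.1393] t 44.47
[-5.9351782  -2.11004983 11.25788554] [-0.26723516  0.51301798  0.04451017]
```

move_arm([
  {"offset":[0,0,0],"yaw":0},
  {"offset":[0,0,0],"yaw":0},
  {"offset":[0,0,0],"yaw":0},
  {"offset":[0,0,-10],"yaw":0},
  {"offset":[0,0,-30],"yaw":0},
  {"offset":[0,0,-35],"yaw":0},
  {"offset":[0,0,-35],"yaw":0},
  {"offset":[0,0,0],"yaw":-0.12},
  {"offset":[0,0,0],"yaw":-0.12},
  {"offset":[0,0,0],"yaw":-0.12},
  {"offset":[0,0,0],"yaw":-0.12},
  {"offset":[0,0,0],"yaw":-0.12},
  {"offset":[0,0,0],"yaw":-0.12},
  {"offset":[0,0,0],"yaw":-0.12},
  {"offset":[0,0,0],"yaw":-0.12},
  {"offset":[0,0,0],"yaw":-0.12},
  {"offset":[0,0,0],"yaw":-0.12},
  {"offset":[0,0,0],"yaw":-0.12},
  {"offset":[0,0,0],"yaw":-0.12},
], grip=45)

```text
t: 46.05
eef_pos: [0.4873, 0.199, 0.2746]
ee_rot: [0.395, 0.919, 0.003, -0.0]
force: [0.2, 0.9, 0.9]
grip_width: 0.0452
```

move_arm([
  {"offset":[0,0,0],"yaw":-0.12},
  {"offset":[0,0,0],"yaw":-0.12},
  {"offset":[0,0,0],"yaw":-0.12},
  {"offset":[0,0,0],"yaw":-0.12},
  {"offset":[0,0,0],"yaw":-0.12},
  {"offset":[0,0,0],"yaw":-0.12},
  {"offset":[0,0,0],"yaw":-0.12},
  {"offset":[0,0,0],"yaw":-0.12},
  {"offset":[0,0,0],"yaw":-0.12},
  {"offset":[0,0,0],"yaw":-0.12},
  {"offset":[0,0,0],"yaw":0},
])

```text
t: 46.97
eef_pos: [0.4883, 0.1999, 0.2855]
ee_rot: [-0.218, 0.976, 0.004, 0.007]
force: [-0.3, -0.2, 0.0]
grip_width: 0.0452
```

Run:
```python
from h import *
go(.599,.098,.22,137.5); o=get_obs()
ci=camera_info("wrist"); np.save("pics/w13.npy",ci); cv2.imwrite("pics/w13.png",capture("wrist"));
```

```text
jaw now 115.2 tilt 0.86 yaw -0.389 rad (q6 -1.65); offset(now axes) [ -55.9 -139.7   65.7] |d|=164
   offset after yaw [   1.3 -150.4   65.7] pos [0.4883 0.1999 0.2855] t 46.97
```

move_arm([
  {"offset":[-11,-28,0],"yaw":0},
  {"offset":[-11,-28,0],"yaw":0},
  {"offset":[-11,-28,0],"yaw":0},
  {"offset":[-11,-28,10],"yaw":0},
  {"offset":[-11,-28,10],"yaw":0},
  {"offset":[0,0,20],"yaw":-0.11},
  {"offset":[0,0,15],"yaw":-0.11},
  {"offset":[0,0,0],"yaw":-0.11},
  {"offset":[0,0,0],"yaw":0},
])

```text
t: 47.77
eef_pos: [0.6042, 0.0917, 0.2335]
ee_rot: [-0.367, 0.93, 0.002, 0.011]
force: [-0.0, -0.4, 0.6]
grip_width: 0.0452
```

Run:
```python
from h import *
go(.599,.098,.145,137.5)
def bar(f,x,y,z,r):
    ci=np.load(f"pics/{f}.npy",allow_pickle=True).item(); im=cv2.imread(f"pics/{f}.png",0)
    u,v=w2px("wrist",[*mw(x,y),z],ci); m=np.argwhere(im<45)[:,::-1]; m=m[np.hypot(*(m-[u,v]).T)<r]
    W=np.array([px2w("wrist",*q,z,ci)[:2] for q in m]); c=W.mean(0); e=np.linalg.svd(W-c,full_matrices=False)[2][0]
    print(f,(u,v),len(m),c,"axis az",np.degrees(np.arctan2(e[1],e[0]))%180, "exp",mw(x,y))
bar("w13",0,112,.163,45); bar("w5",0,112,.173,45)
```

```text
jaw now 133.1 tilt 1.33 yaw -0.078 rad (q6 -2.20); offset(now axes) [ 1.5  8.5 88.5] |d|=89
   offset after yaw [ 0.8  8.6 88.5] pos [0.6042 0.0917 0.2335] t 47.77
w13 (np.float64(255.8), np.float64(176.9)) 698 [0.47235899 0.18834351] axis az 52.78609685737918 exp [0.4801485 0.195514 ]
w5 (np.float64(253.7), np.float64(197.3)) 674 [0.47340283 0.20651676] axis az 113.89747350991217 exp [0.4801485 0.195514 ]
```

move_arm([
  {"offset":[1,5,20],"yaw":-0.078},
  {"offset":[0,3,25],"yaw":0},
  {"offset":[0,0,20],"yaw":0},
  {"offset":[0,0,10],"yaw":0},
  {"offset":[0,0,0],"yaw":0},
])

```text
t: 48.18
eef_pos: [0.6017, 0.0983, 0.1601]
ee_rot: [-0.394, 0.919, 0.001, 0.015]
force: [-0.3, -0.3, -0.4]
grip_width: 0.0451
```

Run:
```python
from h import *
go(.598,.098,.143,137.5)
```

```text
jaw now 136.3 tilt 1.74 yaw -0.020 rad (q6 -2.25); offset(now axes) [ 3.3  2.6 17. ] |d|=17
   offset after yaw [ 3.2  2.6 17. ] pos [0.6017 0.0983 0.1601] t 48.18
```

move_arm([
  {"offset":[2,2,8],"yaw":0},
  {"offset":[1,1,6],"yaw":0},
  {"offset":[0,0,3],"yaw":0},
])

```text
t: 48.43
eef_pos: [0.5994, 0.099, 0.145]
ee_rot: [-0.391, 0.92, 0.001, 0.018]
force: [-0.0, -0.3, -0.0]
grip_width: 0.0449
```

move_arm([
  {"offset":[0,0,0],"yaw":0},
  {"offset":[0,0,0],"yaw":0},
  {"offset":[0,0,0],"yaw":0},
  {"offset":[0,0,0],"yaw":0},
  {"offset":[0,0,0],"yaw":0},
], grip=5, force=40)

```text
t: 48.85
eef_pos: [0.5996, 0.0993, 0.1459]
ee_rot: [-0.391, 0.92, 0.001, 0.018]
force: [-0.8, 0.8, -1.5]
grip_width: 0.0129
```

move_arm([
  {"offset":[0,0,0],"yaw":0.1},
  {"offset":[0,0,0],"yaw":0.12},
  {"offset":[0,0,0],"yaw":0.12},
  {"offset":[0,0,0],"yaw":0.12},
  {"offset":[0,0,0],"yaw":0.12},
  {"offset":[0,0,0],"yaw":0.12},
  {"offset":[0,0,0],"yaw":0.12},
  {"offset":[0,0,0],"yaw":0.12},
  {"offset":[0,0,0],"yaw":0.12},
  {"offset":[0,0,0],"yaw":0.12},
  {"offset":[0,0,0],"yaw":0.12},
  {"offset":[0,0,0],"yaw":0.12},
])

```text
t: 49.85
eef_pos: [0.5996, 0.095, 0.1459]
ee_rot: [0.331, 0.944, 0.007, 0.014]
force: [-0.5, -0.6, -0.5]
grip_width: 0.0132
```

Run:
```python
from h import *
go(.598,.098,.143,137.5-103); o=get_obs(); print(o["force"],o["ft_torque"],o["grip_width"])
```

```text
jaw now 51.4 tilt 1.86 yaw 0.295 rad (q6 -0.76); offset(now axes) [3.2 1.3 2.9] |d|=4
   offset after yaw [3.4 0.3 2.9] pos [0.5996 0.095  0.1459] t 49.85
[-0.52287182 -0.59074587 -0.46515509] [-0.45757472  0.2875462   0.04451161] 0.013168694186686614
```

move_arm([
  {"offset":[0,0,0],"yaw":0.1},
  {"offset":[0,0,0],"yaw":0.1},
  {"offset":[0,0,0],"yaw":0.1},
  {"offset":[0,0,0],"yaw":0.08},
  {"offset":[0,0,0],"yaw":0.08},
])

```text
t: 50.27
eef_pos: [0.5994, 0.094, 0.1462]
ee_rot: [0.541, 0.841, 0.008, 0.014]
force: [-2.8, 2.4, -4.2]
grip_width: 0.013
```

Run:
```python
from h import *
go(.598,.098,.143,137.5-103); o=get_obs(); print(o["force"],o["ft_torque"],o["grip_width"])
```

```text
jaw now 24.4 tilt 1.82 yaw -0.176 rad (q6 -0.28); offset(now axes) [4.3 0.3 3.1] |d|=5
   offset after yaw [4.2 1.1 3.1] pos [0.5994 0.094  0.1462] t 50.27
[-2.81103101  2.43901382 -4.19177639] [0.9338542  1.03144449 2.77755297] 0.013007950989530136
```

move_arm([
  {"offset":[0,0,0],"yaw":0},
  {"offset":[0,0,0],"yaw":0},
  {"offset":[0,0,0],"yaw":0},
  {"offset":[0,0,0],"yaw":0},
  {"offset":[0,0,-15],"yaw":0},
  {"offset":[0,0,-35],"yaw":0},
  {"offset":[0,0,-35],"yaw":0},
  {"offset":[0,0,-35],"yaw":0},
  {"offset":[0,0,-35],"yaw":0},
  {"offset":[30,0,0],"yaw":0},
  {"offset":[30,0,0],"yaw":0},
  {"offset":[0,0,0],"yaw":0},
  {"offset":[0,0,0],"yaw":0},
], grip=50)

```text
t: 51.35
eef_pos: [0.5694, 0.1498, 0.3115]
ee_rot: [0.542, 0.84, 0.011, 0.014]
force: [0.0, -0.2, -0.1]
grip_width: 0.0498
```

Run:
```python
from h import *
ci=camera_info("wrist"); np.save("pics/w14.npy",ci); cv2.imwrite("pics/w14.png",capture("wrist"))
def bar(f,x,y,z,r,th=45):
    ci=np.load(f"pics/{f}.npy",allow_pickle=True).item(); im=cv2.imread(f"pics/{f}.png",0)
    u,v=w2px("wrist",[*mw(x,y),z],ci); m=np.argwhere(im<th)[:,::-1]; m=m[np.hypot(*(m-[u,v]).T)<r]
    if len(m)<20: print(f,u,v,"none"); return
    W=np.array([px2w("wrist",*q,z,ci)[:2] for q in m]); c=W.mean(0); e=np.linalg.svd(W-c,full_matrices=False)[2][0]
    print(f,(u,v),len(m),c,"az",np.degrees(np.arctan2(e[1],e[0]))%180,"machine angle",(np.degrees(np.arctan2(e[1],e[0]))-47.5)%180)
bar("w14",0,112,.163,45)
# dial pointer: bright mark on the bar top, inside the black bar/knob
def mark(f):
    ci=np.load(f"pics/{f}.npy",allow_pickle=True).item(); im=cv2.imread(f"pics/{f}.png",0)
    n,l,st,ce=cv2.connectedComponentsWithStats((im>150).astype(np.uint8)); u,v=w2px("wrist",[*mw(5,-40),.163],ci)
    for i in range(1,n):
        if 8<st[i,4]<150 and np.hypot(*(ce[i]-[u,v]))<35:
            q=np.argwhere(l==i)[:,::-1]; W=np.array([px2w("wrist",*a,.163,ci)[:2] for a in q]); c=W.mean(0)
            e=np.linalg.svd(W-c,full_matrices=False)[2][0]; d=c-mw(5,-40)
            print(f,"px",(u,v),ce[i],st[i,4],"mark az (machine): line",(np.degrees(np.arctan2(e[1],e[0]))-47.5)%180,"from axis",(np.degrees(np.arctan2(d[1],d[0]))-47.5)%360,"r",np.hypot(*d))
for f in("w1","w3","w14"): mark(f)
o=get_obs(); print(o["eef_pos"],o["force"],o["t"])
```

```text
w14 (np.float64(173.6), np.float64(83.1)) 963 [0.48220388 0.1944344 ] az 45.99239307871508 machine angle 178.49239307871508
w1 px (np.float64(291.4), np.float64(218.2)) [291.02272727 208.84090909] 44 mark az (machine): line 90.20013533135884 from axis 92.09458849098675 r 0.010107962867385297
w3 px (np.float64(255.9), np.float64(176.3)) [250.70833333 164.91666667] 48 mark az (machine): line 0.256145736195883 from axis 184.85805199482144 r 0.010631256255523636
w14 px (np.float64(254.5), np.float64(241.1)) [252.53571429 230.92857143] 56 mark az (machine): line 76.78520729854995 from axis 76.90630839534539 r 0.010220737217961129
[0.56941373 0.14984793 0.31153754] [-0.28908694 -0.33073313 -0.30893143] 51.4
```

```bash
python3 -c "
from workcell import *
print(finish_job())"
```

```text
the job is handed in; nothing more can be done
None
```

The job is done and handed in at about 51 s of the 210 s allowed. The only pieces I found were the cold chisel and the stouter bolt (`bolt_b`). I saw no `bolt_a` or coupler in the pictures.

I switched the dial off, raised the plunger into its notch and drew the tray out 130 mm to its stop. I laid the bolt and chisel in it, pushed the tray home, dropped the pin, and turned the dial fully clockwise.

**Last checks:**
- **Dial:** the pointer measures about 103° from off, or 1.80 rad, and I felt the end stop.
- **Plunger:** it is twisted back to within 2° of zero. I judged the lift to be about 0.4 mm, from the tool height and the contact at the bottom.
- **Tray:** it stopped against its end within about 1 mm of where I first gripped it.
- **Pieces:** both were inside the walls when last seen, before the tray went home. I did not check them after that.
- **Tape roll and abrasive block:** I kept clear of both, and the pictures show no sign that either moved. I did not measure them again at the end.

**What was off:** the tool tilted by up to about 10° while I handled the bolt. The fingers closed to 10 mm on the 15 mm chisel shank, so the grip was probably above its middle, but it held.

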